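# Fit the sprung divider rod, load the gadget drawer and shut it

### The job

Get the open mint-green gadget drawer back in order: spring the orange divider rod between the two cups inside the drawer, brass plunger in the cup with the tall red back plate and black pin in the low cup, and lay every one of the kitchen gadgets found on the worktop on the drawer floor behind the rod. When all that is in place, push the drawer fully home until it clicks into its detent, and leave the other things on the worktop where they stand.

Things in the scene. Friction and masses are not known exactly. Their poses are not given: they have to be found in the camera images.
- drawer_front (a point): Middle of the top edge of the mint-green drawer's front panel, on its outer face (towards the robot). x points into the drawer (the way it shuts), y left, z up. Panel 14 mm thick, 260 mm wide, its top 97 mm above the worktop. The dark round knob (36 mm across) is centred 41 mm below and stands out 33 mm. The drawer slides at about 2 N; the detent takes up to about 10 N.
- drawer_floor (a point): Drawer floor level (22 mm above the worktop) straight below drawer_front; same axes. In this frame: inner space x 14 to 278, y -110 to 110 mm; side and back walls 6 mm thick, to z = 42 mm; the fitted rod lies along y at x = 78 mm; gadgets belong at x 100 to 278 mm. Beyond x = opening + 14 mm is the cabinet's roof, its underside 80 mm above the drawer floor.
- drawer (a joint): How far the drawer is open, m: 0 = shut and seated, at the start 0.205 to 0.23. The detent's hump lies about 5 mm before shut; past it a spring catch draws the drawer in. It slides in a fixed mint-green cabinet 260 mm wide, 320 mm deep, 112 mm high, whose face meets the back of the front panel when shut; canisters stand on the rear of its top.
- cup_tall (a point): Seat of the cup on the drawer's left (+y) wall: where the plunger's tip bears on the red back plate, 26 mm above the drawer floor; axes as drawer_floor. Open-topped slot 20 mm wide (x), 14 mm deep (y); cheeks 40 mm and slot bottom 19 mm above the drawer floor. The back plate, 44 mm wide, stands 72 mm above the drawer floor, so a plunger can be pressed on it above the cheeks and slid down.
- cup_low (a point): Seat of the like cup on the right (-y) wall, for the rod's fixed black pin: the point where the pin's end bears on the back plate. Same slot, but the back plate is only as high as the cheeks (40 mm above the drawer floor). The two back plates are 190 mm apart, the cheeks' inner ends 162 mm.
- rod_mid (a point): Middle of the orange square body of the spring-loaded divider rod, on the rod's axis: body 130 mm long, 24 x 24 mm. The rod's x axis runs from the fixed pin towards the plunger. It can lie on any of its four sides. Mass 0.17 kg.
- rod_pin (a point): End of the rod's fixed round black pin (14 mm across, 21 mm long), 86 mm from the body's middle on the -x side.
- rod_tip (a point): Rounded end of the sprung brass plunger (14 mm across) on the rod's +x side, 117 mm from the body's middle when out, so the free rod is 203 mm long; it must be shortened by 13 mm to fit between the cups.
- plunger (a joint): How far the plunger is pushed in, m: 0 = out, 0.024 = fully in. The spring pushes with 2 N when out and 0.3 N more per mm.
- can_opener_mid (a point): Chrome crank can opener 105 mm long. Fairly flat hand tool lying along its own x axis; z up. This point is at the middle of its handle, half-way up. Two-bar handle 22 mm wide, 20 mm high, from x = -52 to 28 mm; the head to x = 53 mm is 30 mm wide with a 36 mm wide wing crank reaching 34 mm high.
- bottle_opener_mid (a point): Cast aluminium bottle opener 105 mm long. Fairly flat hand tool lying along its own x axis; z up. This point is at the middle of its handle, half-way up. Handle 20 mm wide, 18 mm high, from x = -52 to 28 mm; square ring head 38 mm wide to x = 53 mm.
- jar_key_mid (a point): Cream plastic jar key 105 mm long. Fairly flat hand tool lying along its own x axis; z up. This point is at the middle of its handle, half-way up. Handle 24 mm wide, 18 mm high, from x = -52 to 28 mm; hook to x = 53 mm, 34 mm wide at most.
- corkscrew_mid (a point): Nickel folding corkscrew 104 mm long. Fairly flat hand tool lying along its own x axis; z up. This point is at the middle of its handle, half-way up. Handle 18 mm wide, 20 mm high, from x = -52 to 20 mm; spiral worm 13 mm across to x = 54 mm.
- pour_spout_mid (a point): Cork-topped glass pour spout 96 mm long, lying along its own x axis. This point is at the middle of its square steel collar (34 mm long, 24 x 24 mm), half-way up; the cork (24 mm across) reaches x = -43 mm, the green glass tube (14 mm across) x = 53 mm.
- mug: Blue mug, 80 mm across, 90 mm high. A bystander, to be left alone; origin at the middle of its underside.
- salt: White salt shaker, 44 mm across, 85 mm high. A bystander, to be left alone; origin at the middle of its underside.
- pepper: Dark wooden pepper shaker, 44 mm across, 85 mm high. A bystander, to be left alone; origin at the middle of its underside.
- jam_jar: Jam jar with red cap, 68 mm across, 100 mm high. A bystander, to be left alone; origin at the middle of its underside.
- bowl: White bowl, 110 mm across, 50 mm high. A bystander, to be left alone; origin at the middle of its underside.
- tomato_tin: Tomato tin, 72 mm across, 100 mm high. A bystander, to be left alone; origin at the middle of its underside.
Not all that is in view belongs to the job. Leave any blue look-alike of the part that bears can_opener_mid alone.

How it is judged (in metres and radians):
On the way, in this order (a step that is already met when the one before it is completed fails the run):
1. with the drawer still open, the rod is sprung between its cups and every gadget lies behind it, all let go (distance between rod_tip and cup_tall below 0.008 m and distance between rod_pin and cup_low below 0.008 m and x of can_opener_mid in the frame of drawer_floor between 0.1 and 0.278 m and y of can_opener_mid in the frame of drawer_floor between -0.11 and 0.11 m and z of can_opener_mid in the frame of drawer_floor between 0 and 0.04 m and x of bottle_opener_mid in the frame of drawer_floor between 0.1 and 0.278 m and y of bottle_opener_mid in the frame of drawer_floor between -0.11 and 0.11 m and z of bottle_opener_mid in the frame of drawer_floor between 0 and 0.04 m and x of jar_key_mid in the frame of drawer_floor between 0.1 and 0.278 m and y of jar_key_mid in the frame of drawer_floor between -0.11 and 0.11 m and z of jar_key_mid in the frame of drawer_floor between 0 and 0.04 m and x of corkscrew_mid in the frame of drawer_floor between 0.1 and 0.278 m and y of corkscrew_mid in the frame of drawer_floor between -0.11 and 0.11 m and z of corkscrew_mid in the frame of drawer_floor between 0 and 0.04 m and x of pour_spout_mid in the frame of drawer_floor between 0.1 and 0.278 m and y of pour_spout_mid in the frame of drawer_floor between -0.11 and 0.11 m and z of pour_spout_mid in the frame of drawer_floor between 0 and 0.04 m and value of joint drawer above 0.1 m and contact force between each of rod, can_opener, bottle_opener, jar_key, corkscrew, pour_spout and the fingers below 0.1 N), for 0.3 s.
2. the drawer is pushed home into its detent (value of joint drawer below 0.004 m), for 0.2 s.
At the end, for the whole second after the job is handed in: Drawer shut to within 4 mm; the rod's plunger tip and pin end each within 8 mm of their cup's seat point; every gadget present with its point inside the drawer, 100 mm or more behind the outer front face, under 40 mm above the drawer floor; all at rest (value of joint drawer below 0.004 m and distance between rod_tip and cup_tall below 0.008 m and distance between rod_pin and cup_low below 0.008 m and x of can_opener_mid in the frame of drawer_floor between 0.1 and 0.278 m and y of can_opener_mid in the frame of drawer_floor between -0.11 and 0.11 m and z of can_opener_mid in the frame of drawer_floor between 0 and 0.04 m and x of bottle_opener_mid in the frame of drawer_floor between 0.1 and 0.278 m and y of bottle_opener_mid in the frame of drawer_floor between -0.11 and 0.11 m and z of bottle_opener_mid in the frame of drawer_floor between 0 and 0.04 m and x of jar_key_mid in the frame of drawer_floor between 0.1 and 0.278 m and y of jar_key_mid in the frame of drawer_floor between -0.11 and 0.11 m and z of jar_key_mid in the frame of drawer_floor between 0 and 0.04 m and x of corkscrew_mid in the frame of drawer_floor between 0.1 and 0.278 m and y of corkscrew_mid in the frame of drawer_floor between -0.11 and 0.11 m and z of corkscrew_mid in the frame of drawer_floor between 0 and 0.04 m and x of pour_spout_mid in the frame of drawer_floor between 0.1 and 0.278 m and y of pour_spout_mid in the frame of drawer_floor between -0.11 and 0.11 m and z of pour_spout_mid in the frame of drawer_floor between 0 and 0.04 m and linear speed of each of rod, can_opener, bottle_opener, jar_key, corkscrew, pour_spout below 0.02 m/s); the robot touches nothing.
It fails at once if a bystander is shoved more than 40 mm or tipped over (distance of any of mug, salt, pepper, jam_jar, bowl, tomato_tin from where it was at the start of the episode above 0.04 m or angle between any of mug, salt, pepper, jam_jar, bowl, tomato_tin's own z axis and vertical above 0.6 rad).
Of can_opener, bottle_opener, jar_key, corkscrew, pour_spout only 3 to 4 are there at a start; the rules pass over those that are not, and their reading is None.
At some moment in a run one of can_opener, bottle_opener, jar_key, corkscrew, pour_spout may be knocked a few centimetres aside while the robot is not near it.
Once in a run the grip may slacken for a moment while it holds something.
It also fails if it takes over 208 s, if anything falls off the work surface, if the arm or the gripper's body presses on something with over 40 N, if the wrist force passes 120 N, or if a joint passes its speed limit or range.

### The arm

A 6-joint arm with a two-finger parallel gripper is mounted at the origin on the work surface. World frame = base frame: x ahead of the robot, y to its left, z up, the work surface at z = 0. Lengths are in mm, angles in degrees, forces in N, time in s.
With the tool pointing down it reaches from about 350 to 850 mm from the base axis. Payload 8.1 kg.
Tool frame: the origin (TCP) lies at the very end of the fingers, on their centre line; the grasp point (between the pads) lies 19 mm behind it; z points along the fingers, y is the line along which they close (so a half turn about z gives the same grasp; the last joint's range is limited). The gripper opens to 85 mm and grips with 20 to 120 N. Pads are 22 mm wide; open, the fingers measure 114 mm over their backs; the gripper's body (76 mm by 85 mm) begins 54 mm behind the grasp point. The pads swing forward as they close: fully open they stand 13 mm farther back than shut.
Start: joints at [67.242, 7.471, 85.268, -0, 87.261, -4.893], TCP at [184.042, 571.081, 231.292] pointing down, gripper open.
Joint ranges: [-169.43, 169.43], [-51.17, 129.36], [1.28, 143.12], [-76.62, 256.62], [0, 156.53], [-152.29, 152.29]. Speed limits (degrees/s): [136.94, 136.94, 159.86, 180, 180, 180].

### API

Orientations are given as [roll, pitch, yaw] about the fixed x, y, z axes, in that order (R = Rz(yaw) Ry(pitch) Rx(roll)).
In Python, from bench import r gives the robot as it stands.
- The arm moves only by the shell command python3 -m jog 'ROWS' [FORCE]. ROWS is JSON, a list of rows, each a list of 7 numbers: the turn, a rotation vector about the tool's x, y, z in degrees, then the shift along the tool's x, y, z in mm, then the closure, from -1 (fully open) to 1 (shut), so that 0 is half open. A call has 1 to 5 rows; each row shifts and turns the commanded pose from where the row before left it, along the tool's axes as they then stand; what a row does not reach is not made up. A row lasts 1/10 s, in which the tool goes at most 50 mm and 8.59 degrees, less where a joint would pass 70% of its speed; a pose out of reach is approached as far as the arm can. A call is refused whole if a number of a shift passes 50 or a number of a turn 8.59, either way. A call with a gripper value outside its range is refused whole. The fingers move at their own pace and stop on an object; FORCE is the grip in N (left out, the last holds). Time passes only in rows, so rows that do not move let the fingers close. It gives the time, the measured TCP pose, the force, the opening and the grip force at its end, in the units of the state.
- r.sense(): the state, without advancing time (a new reading comes with each control period).
- r.snapshot(name): name is "scene" or "top"; returns a dict with "pixels" (480x640x3 uint8, red, green, blue), "fx", "fy", "cx", "cy" (pixels), "world_to_cam" (4x4, takes a point from world to camera coordinates). Camera axes: x right, y up, looking along -z (the intrinsics and any distortion apply to the point x, -y, -z); pixel columns grow to the right and rows downward; lengths in mm; the calibration is good to about 2 mm. A picture is of the moment at which its call begins. There is no depth.
- r.hand_in(): hands the job in; it is judged then, once.
The state is a dict: "time": time; "joint_pos": joint angles; "qd": joint speeds; "joint_efforts": joint torques, N m; "tool_pos": TCP position; "tcp_rot": TCP orientation; "ft_force": force on the tool from outside, world axes, zero at the start; "wrist_torque": the same for the moment, N m; "finger_gap": finger opening in mm; "grip_force": force on a finger pad.
Only numpy, scipy, OpenCV 4.12 (cv2) and the standard library are available. Lean on these libraries where they do the work, as an engineer would, in place of code of your own. Each camera call takes 0.05 s, during which the arm holds its last target. There are 200 camera calls.

## Working session

There is one attempt and no reset: what is moved stays moved. The work goes in short steps, Python scripts to look and compute and a shell command to move; the robot and the scene stay as the last step left them, time stands still between calls to the robot, and variables do not carry over. Pictures are saved under pics/ and viewed, at most 14 in all, crops included, and the job is handed in when it is done.

```bash
ls; mkdir -p pics
cat > h.py <<'E'
import numpy as np, cv2
from bench import r
def snap(n,f=None):
    s=r.snapshot(n)
    if f: cv2.imwrite(f,cv2.cvtColor(s["pixels"],cv2.COLOR_RGB2BGR))
    return s
def ray(s,u,v,z):
    W=np.array(s["world_to_cam"]); R=W[:3,:3]; t=W[:3,3]; c=-R.T@t
    d=R.T@np.array([(u-s["cx"])/s["fx"],-(v-s["cy"])/s["fy"],-1])
    return c+d*(z-c[2])/d[2]
def proj(s,p):
    W=np.array(s["world_to_cam"]); q=W[:3,:3]@np.array(p)+W[:3,3]
    return s["cx"]+s["fx"]*q[0]/-q[2], s["cy"]+s["fy"]*-q[1]/-q[2]
E
python3 - <<'E'
from h import *
for n in("scene","top"):
    s=snap(n,f"pics/{n}0.png"); print({k:v for k,v in s.items() if k!="pixels"})
print(r.sense())
E
```

```text
pics
{'fx': 522.9220644445544, 'fy': 522.9220644445544, 'cx': 314.96732281874563, 'cy': 242.66767675538208, 'world_to_cam': array([[ 4.83348305e-01,  8.75257459e-01, -1.72857401e-02,
        -2.71332387e+02],
       [-4.49121709e-01,  2.64873207e-01,  8.53306436e-01,
         1.62814844e+02],
       [ 7.51441352e-01, -4.04680819e-01,  5.21123142e-01,
        -1.60291933e+03],
       [ 0.00000000e+00,  0.00000000e+00,  0.00000000e+00,
         1.00000000e+00]])}
{'fx': 525.8339096561472, 'fy': 525.8339096561472, 'cx': 314.9557753746701, 'cy': 240.30366507283833, 'world_to_cam': array([[-1.65122902e-02, -9.99854873e-01, -4.19246377e-03,
         2.97376349e+01],
       [ 9.73871212e-01, -1.70327470e-02,  2.26461359e-01,
        -5.53491075e+02],
       [-2.26499903e-01, -3.43524100e-04,  9.74011127e-01,
        -1.14662883e+03],
       [ 0.00000000e+00,  0.00000000e+00,  0.00000000e+00,
         1.00000000e+00]])}
{'time': 0.1, 'joint_pos': array([ 6.72417005e+01,  7.51094023e+00,  8.53221515e+01,  1.45417283e-03,
        8.72616548e+01, -4.89384915e+00]), 'qd': array([ 0.08447832, -0.10572424, -0.24707744, -0.08621688,  0.12695417,
        0.00972801]), 'joint_efforts': array([ 1.24149858e-03, -5.70955539e+01, -5.01942372e+01, -2.02106594e-04,
        8.25137424e-03, -1.39555215e-06]), 'tool_pos': array([183.8487052 , 570.62819491, 230.35618335]), 'tcp_rot': array([-1.79905723e+02, -9.52992034e-03,  1.62135471e+02]), 'ft_force': array([ 0.16029966,  0.50077302, -0.37328646]), 'wrist_torque': array([ 0.01340376, -0.00526047, -0.02416823]), 'grip_force': 0.0, 'finger_gap': 85.52832304923383}
```

View pics/top0.png

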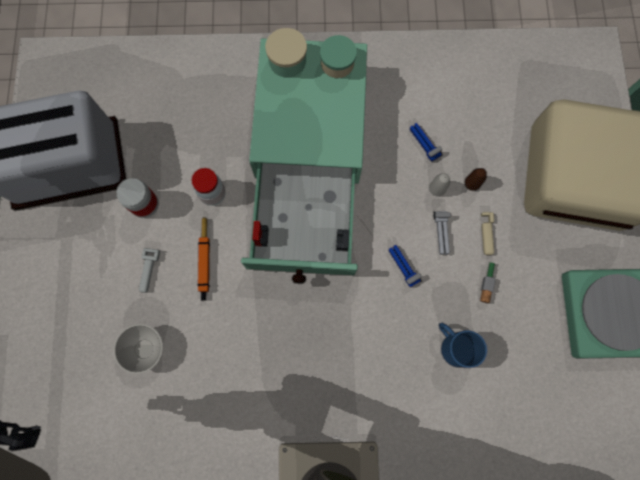

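View pics/scene0.png

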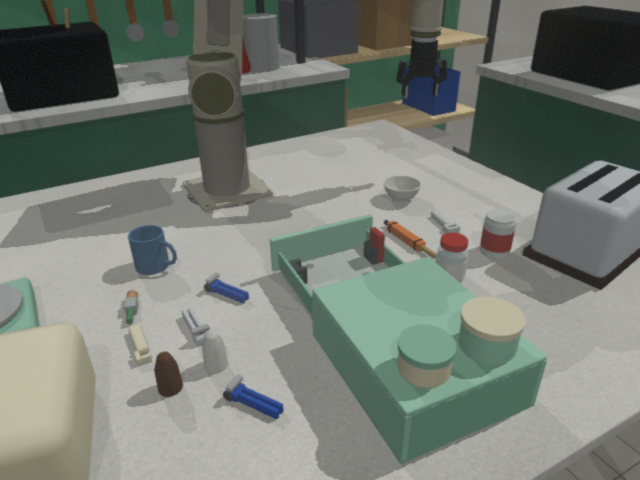

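Top view: rod at (204,258) with brass end up at (205,228). The drawer spans (245-357,165-270), the red tall cup is at (256,233) and the low cup at (343,240). Can-opener-like things: chrome (443,232), blue (425,142) and blue (405,265). The chrome one fits "chrome" and the blue ones are look-alikes. The others are the left tool (149,270), cream jar key (487,233) and pour spout (488,282). I'll confirm in a crop.

Run:
```python
from h import *
im=cv2.imread("pics/top0.png")
a=cv2.resize(im[105:310,375:510],None,fx=3,fy=3,interpolation=cv2.INTER_CUBIC)[:600]
b=cv2.resize(im[160:310,120:250],None,fx=3,fy=3,interpolation=cv2.INTER_CUBIC)
c=np.zeros((600,800,3),np.uint8); c[:a.shape[0],:a.shape[1]]=a; c[:b.shape[0],408:408+b.shape[1]]=b[:, :392]
cv2.imwrite("pics/crop1.png",c)
s=snap("top")
p=s["pixels"]; hsv=cv2.cvtColor(p,cv2.COLOR_RGB2HSV)
def cont(mask,box,z,name):
    m=np.zeros(mask.shape,np.uint8); u0,v0,u1,v1=box; m[v0:v1,u0:u1]=mask[v0:v1,u0:u1]*255
    c=max(cv2.findContours(m,0,cv2.CHAIN_APPROX_NONE)[0],key=cv2.contourArea)
    r_=cv2.minAreaRect(c); bp=cv2.boxPoints(r_)
    print(name,np.round(r_[0],1),[np.round(ray(s,*q,z)[:2]).tolist() for q in bp],np.round(ray(s,*r_[0],z)[:2]))
H,S,V=[hsv[...,i].astype(int) for i in range(3)]
cont((H<14)&(S>150)&(V>120),(190,200,220,310),24,"rod body")
cont((S<60)&(V>115),(425,205,460,262),20,"canop"); 
for g in [(149,270),(443,240),(487,240),(488,282)]: print(g,p[g[1],g[0]],ray(s,*g,15)[:2].round())
for n,q,z in [("TL front",(245,261),97),("TR front",(357,263),97),("knob",(299,277),56),("cabTL",(251,163),112),("cabTR",(361,167),112)]:
    print(n,ray(s,*q,z).round())
print("bg",p[250,170],p[300,470])
```

```text
rod body [202.  263.5] [[557.0, 298.0], [556.0, 279.0], [468.0, 277.0], [468.0, 295.0]] [512. 287.]
canop [442. 233.] [[647.0, -248.0], [646.0, -330.0], [508.0, -319.0], [509.0, -239.0]] [ 577. -284.]
(149, 270) [100 103 102] [500. 415.]
(443, 240) [83 83 86] [ 561. -286.]
(487, 240) [158 148 121] [ 559. -391.]
(488, 282) [104 104 105] [ 458. -385.]
TL front [502. 176.  97.]
TR front [493. -72.  97.]
knob [470.  58.  56.]
cabTL [727. 164. 112.]
cabTR [712. -87. 112.]
bg [145 140 135] [141 137 133]
```

View pics/crop1.png

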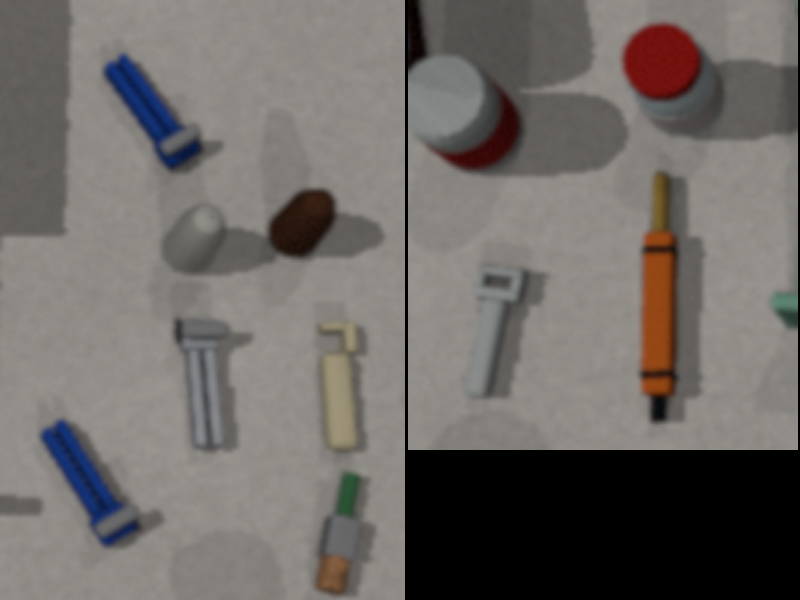

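The crop confirms four gadgets: chrome two-bar can opener (443,233), cream jar key (488,234), pour spout (489,284) and aluminium bottle opener (148,270). Next I'll fit the drawer pose.

Run:
```python
from h import *
s=snap("top")
for n,a,b,z in [("can",(444,253.3),(442.7,212.3),10),("jar",(489,254),(487.7,212.7),9),("spout",(485.7,301.7),(491.7,263.3),12),("bottle",(144,291),(151.7,249),9),("rod",(203.3,299.3),(204.3,217.7),12)]:
    A=ray(s,*a,z);B=ray(s,*b,z);d=B-A; print(n,A[:2].round(),B[:2].round(),"mid",((A+B)/2)[:2].round(1),"len",np.hypot(*d[:2]).round(),"yaw",np.degrees(np.arctan2(d[1],d[0])).round(1))
c=cv2.cvtColor(s["pixels"],cv2.COLOR_RGB2BGR)[155:295,235:375]
cv2.imwrite("pics/crop2.png",cv2.resize(c,None,fx=4,fy=4,interpolation=cv2.INTER_CUBIC))
q=snap("scene"); c=cv2.cvtColor(q["pixels"],cv2.COLOR_RGB2BGR)[200:350,260:460]
cv2.imwrite("pics/crop3.png",cv2.resize(c,None,fx=4,fy=4,interpolation=cv2.INTER_CUBIC))
```

```text
can [ 529. -287.] [ 631. -292.] mid [ 580.  -289.6] len 102.0 yaw -2.3
jar [ 526. -395.] [ 628. -401.] mid [ 577.  -398.1] len 103.0 yaw -3.5
spout [ 412. -376.] [ 503. -398.] mid [ 457.1 -387.1] len 94.0 yaw -13.9
bottle [451. 426.] [552. 413.] mid [501.5 419.1] len 102.0 yaw -7.2
rod [429. 284.] [627. 288.] mid [527.8 286.2] len 198.0 yaw 1.1
```

View pics/crop2.png

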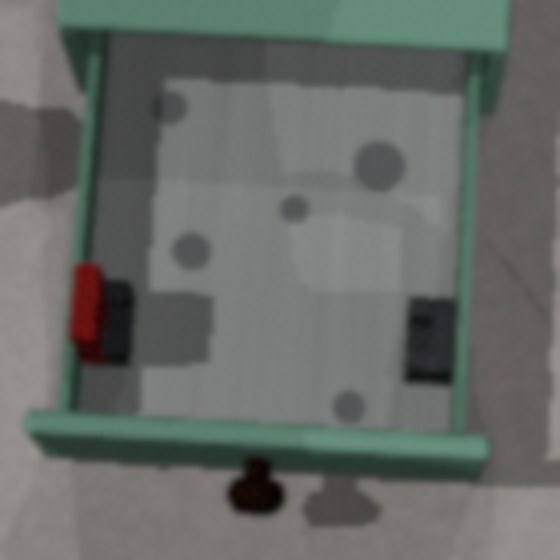

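View pics/crop3.png

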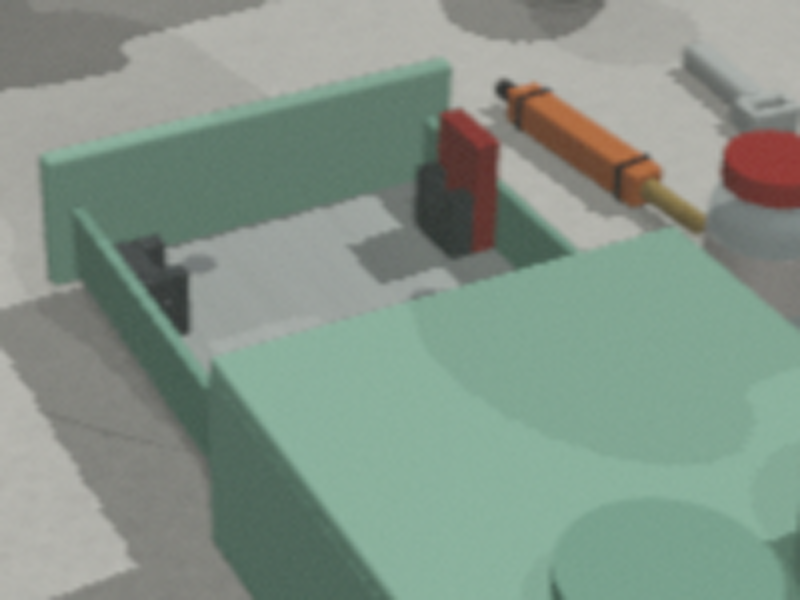

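```bash
cat > fit.py <<'E'
from h import *
from scipy.optimize import least_squares
s=snap("top")
P=lambda u,v:(235+u/4,155+v/4)
def pts(o):
    return [((14,130,75),P(28,411)),((14,-130,75),P(487,437)),((14+o,130,90),P(62,26)),((14+o,-130,90),P(508,50)),((100,-81,40),P(407,297))]
def W(p,d):
    c,n=np.cos(p[2]),np.sin(p[2]); return (p[0]+c*d[0]-n*d[1],p[1]+n*d[0]+c*d[1],22+d[2])
f=lambda p:np.concatenate([np.subtract(proj(s,W(p,d)),q) for d,q in pts(p[3])])
R=least_squares(f,[490,50,-.05,215]); p=R.x; print(p[:2],np.degrees(p[2]),p[3],R.fun.round(1))
for n,d in [("tall",(78,95,26)),("low",(78,-95,26)),("mid",(78,0,26)),("pin-plate top",(100,95,72)),("platecorner",(56,95,72)),("gad",(160,80,0)),("gad",(160,27,0)),("gad",(160,-27,0)),("gad",(160,-80,0))]:
    w=W(p,d);print(n,np.round(w,1),"crop2",[round(x) for x in ((proj(s,w)[0]-235)*4,(proj(s,w)[1]-155)*4)])
E
python3 fit.py
```

```text
[485.92580352  56.82145428] -4.5099837228556 221.661914521364 [-1.1 -0.4  1.2  0.2 -1.4 -0.3  0.7  0.2  0.5  0.2]
tall [571.2 145.4  48. ] crop2 [105, 322]
low [556.2 -44.   48. ] crop2 [430, 342]
mid [563.7  50.7  48. ] crop2 [268, 332]
pin-plate top [593.1 143.7  94. ] crop2 [100, 265]
platecorner [549.2 147.1  94. ] crop2 [94, 341]
gad [651.7 124.   22. ] crop2 [146, 202]
gad [647.6  71.2  22. ] crop2 [234, 207]
gad [643.3  17.3  22. ] crop2 [323, 213]
gad [639.1 -35.5  22. ] crop2 [410, 218]
```

```bash
for i in 1 2; do python3 -m jog '[[0,0,8.5,0,0,-20,-1],[0,0,8.5,0,0,0,-1],[0,0,8.5,0,0,0,-1],[0,0,8.5,0,0,0,-1],[0,0,8.5,0,0,0,-1]]'; done
```

```text
time: 0.8
tool_pos: [184.0, 571.0, 251.2]
tcp_rot: [-180.0, 0.0, 119.3]
ft_force: [0.0, -0.7, 0.3]
finger_gap: 85.3
grip_force: 0.0
time: 1.3
tool_pos: [184.0, 571.0, 271.2]
tcp_rot: [180.0, 0.0, 76.8]
ft_force: [-0.4, 0.4, -0.2]
finger_gap: 85.2
grip_force: 0.0
```

```bash
python3 -m jog '[[0,0,8.5,0,0,0,-1],[0,0,8.5,0,0,0,-1],[0,0,8.5,0,0,0,-1],[0,0,8.5,0,0,0,-1],[0,0,8.5,0,0,0,-1]]' >/dev/null; python3 -m jog '[[0,0,8.4,0,0,0,-1],[0,0,8.4,0,0,0,-1],[0,0,8.4,0,0,0,-1],[0,0,8,0,0,0,-1]]'
for i in 1 2; do python3 -m jog '[[0,0,0,33,28.5,0,-1],[0,0,0,33,28.5,0,-1],[0,0,0,33,28.5,0,-1],[0,0,0,33,28.5,0,-1],[0,0,0,33,28.5,0,-1]]'; done
python3 -c "from h import *; print(r.sense()['joint_pos'].round(1))"
```

```text
time: 2.2
tool_pos: [197.0, 565.0, 270.9]
tcp_rot: [-179.6, 0.8, 3.0]
ft_force: [-0.2, -0.1, -0.4]
finger_gap: 85.2
grip_force: 0.0
time: 2.7
tool_pos: [371.7, 429.4, 267.9]
tcp_rot: [-179.6, 0.7, 3.0]
ft_force: [0.5, 0.4, 0.3]
finger_gap: 85.4
grip_force: 0.0
time: 3.2
tool_pos: [544.0, 295.6, 264.7]
tcp_rot: [-179.6, 0.7, 3.0]
ft_force: [0.2, 0.8, 0.0]
finger_gap: 85.7
grip_force: 0.0
[ 23.4  10.3  78.7   0.7  91.6 110.4]
```

```bash
cat > to.py <<'E'
import sys
from h import *
from scipy.spatial.transform import Rotation as Ro
x,y,z,yaw=map(float,sys.argv[1:5]); q=r.sense()
A=Ro.from_euler("xyz",q["tcp_rot"],degrees=True); B=Ro.from_euler("xyz",[180,0,yaw],degrees=True)
print("turn",(A.inv()*B).as_rotvec(degrees=True).round(1),"shift before turn",A.inv().apply(np.array([x,y,z])-q["tool_pos"]).round(1),"after",B.inv().apply(np.array([x,y,z])-q["tool_pos"]).round(1),"pos",q["tool_pos"].round(1),q["tcp_rot"].round(1),"gap",q["finger_gap"].round(1),"grip",round(float(q["grip_force"]),1),"t",q["time"])
E
python3 to.py 513 286.5 60 1.1
```

```text
Traceback (most recent call last):
  File "to.py", line 6, in <module>
    print("turn",(A.inv()*B).as_rotvec(degrees=True).round(1),"shift before turn",A.inv().apply(np.array([x,y,z])-q["tool_pos"]).round(1),"after",B.inv().apply(np.array([x,y,z])-q["tool_pos"]).round(1),"pos",q["tool_pos"].round(1),q["tcp_rot"].round(1),"gap",q["finger_gap"].round(1),"grip",round(float(q["grip_force"]),1),"t",q["time"])
                                                                                                                                                                                                                                                                   ^^^^^^^^^^^^^^^^^^^^^
AttributeError: 'float' object has no attribute 'round'
```

```bash
sed -i 's/q\["finger_gap"\].round(1)/round(q["finger_gap"],1)/' to.py; python3 to.py 513 286.5 60 1.1
```

```text
turn [-0.4  0.8  1.9] shift before turn [-28.8   8.9 205. ] after [-31.2   8.5 204.7] pos [544.  295.6 264.7] [-179.6    0.7    3. ] gap 85.7 grip 0.0 t 3.2
```

Turn and descend above the rod, then take a look at the alignment.

```bash
python3 -m jog '[[-0.4,0.8,1.9,0,0,0,-1],[0,0,0,-31.2,8.5,50,-1],[0,0,0,0,0,50,-1],[0,0,0,0,0,45,-0.3],[0,0,0,0,0,0,-0.3]]'; python3 to.py 513 286.5 2 1.1
python3 - <<'E'
from h import *
s=snap("scene"); c=cv2.cvtColor(s["pixels"],cv2.COLOR_RGB2BGR)[180:300,350:470]
cv2.imwrite("pics/c4.png",cv2.resize(c,None,fx=4,fy=4,interpolation=cv2.INTER_CUBIC))
E
```

```text
time: 3.7
tool_pos: [511.7, 286.9, 119.8]
tcp_rot: [179.7, 0.7, 1.1]
ft_force: [-0.8, 0.1, -0.2]
finger_gap: 59.0
grip_force: 0.0
turn [ 0.3  0.7 -0. ] shift before turn [  2.7  -0.2 117.8] after [  1.3   0.4 117.8] pos [511.7 286.9 119.8] [179.7   0.7   1.1] gap 59.0 grip 0.0 t 3.7
```

View pics/c4.png

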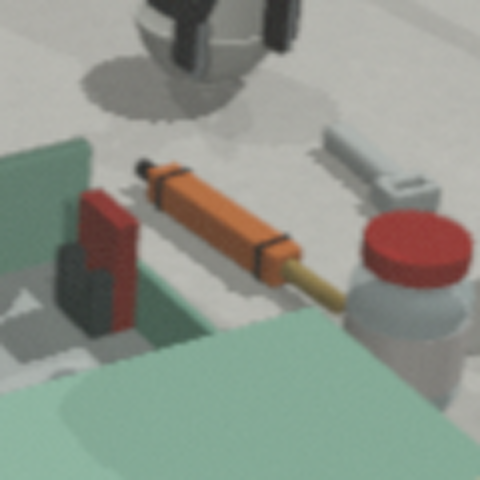

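Fingers hang above the rod (crop about (190,50) and (280,30)). Nothing is in the way, so descend and grip.

```bash
python3 -m jog '[[0.3,0.7,0,1,0,40,-0.3],[0,0,0,1,0,40,-0.3],[0,0,0,0,0,34,-0.3],[0,0,0,0,0,0,-0.3],[0,0,0,0,0,0,-0.3]]' 60;  python3 -m jog '[[0,0,0,0,0,0,0.8],[0,0,0,0,0,0,0.8],[0,0,0,0,0,0,0.8],[0,0,0,0,0,0,0.8],[0,0,0,0,0,0,0.8]]' 60; python3 to.py 513 286.5 2 1.1
```

```text
time: 4.25
tool_pos: [521.5, 290.5, 16.5]
tcp_rot: [-179.6, -0.9, 1.1]
ft_force: [0.7, 0.9, 0.8]
finger_gap: 56.0
grip_force: 0.0
time: 4.75
tool_pos: [522.2, 290.7, 17.3]
tcp_rot: [-179.6, -1.0, 1.1]
ft_force: [-1.6, -0.4, 9.4]
finger_gap: 22.0
grip_force: 58.8
turn [-0.4 -1.  -0. ] shift before turn [-9.6  4.2 15.1] after [-9.3  4.1 15.3] pos [522.2 290.7  17.3] [-179.6   -1.     1.1] gap 22.0 grip 58.8 t 4.75
```

```bash
python3 -m jog '[[0,0,0,0,0,0,-0.3],[0,0,0,0,0,0,-0.3],[0,0,0,0,0,0,-0.3],[-0.4,-1,0,-8,2,0,-0.3],[0,0,0,0,0,0,-0.3]]'; python3 to.py 514 288.5 3 1.1
```

```text
time: 5.25
tool_pos: [510.8, 287.3, 13.1]
tcp_rot: [179.9, 0.4, 1.1]
ft_force: [-0.6, -0.8, -0.2]
finger_gap: 55.3
grip_force: 0.0
turn [ 0.1  0.4 -0. ] shift before turn [ 3.3 -1.2 10.1] after [ 3.3 -1.2 10.1] pos [510.8 287.3  13.1] [179.9   0.4   1.1] gap 55.3 grip 0.0 t 5.25
```

```bash
python3 -m jog '[[0,0,0,3,0,10,-0.3],[0,0,0,0,0,0,-0.3],[0,0,0,0,0,0,0.8],[0,0,0,0,0,0,0.8],[0,0,0,0,0,0,0.8]]' 60;  python3 -m jog '[[0,0,0,0,0,0,0.8],[0,0,0,0,0,0,0.8]]' 60; python3 to.py 514 288.5 3 1.1
```

```text
time: 5.75
tool_pos: [515.1, 287.8, 3.9]
tcp_rot: [179.9, 0.2, 1.1]
ft_force: [0.3, 0.1, -1.1]
finger_gap: 22.3
grip_force: 59.4
time: 5.95
tool_pos: [515.0, 287.7, 3.7]
tcp_rot: [179.9, 0.2, 1.1]
ft_force: [-0.3, -0.2, 1.0]
finger_gap: 22.5
grip_force: 59.7
turn [ 0.1  0.2 -0. ] shift before turn [-1.  -0.8  0.7] after [-1.  -0.8  0.7] pos [515.  287.7   3.7] [179.9   0.2   1.1] gap 22.5 grip 59.7 t 5.95
```

```bash
python3 -m jog '[[0,0,0,0,0,-15,0.8],[0,0,0,0,0,-30,0.8],[0,0,0,0,0,-35,0.8],[0,0,0,0,0,-35,0.8],[0,0,0,0,0,-35,0.8]]' 80; python3 -m jog '[[0,0,0,-15,0,-30,0.8],[0,0,-8.44,0,0,0,0.8],[0,0,-8.44,0,0,0,0.8],[0,0,-8.44,0,0,0,0.8],[0,0,-8.44,0,0,0,0.8]]';python3 -m jog '[[0,0,-8.44,0,0,0,0.8],[0,0,-8.44,0,0,0,0.8],[0,0,-8.44,0,0,0,0.8],[0,0,-8.44,0,0,0,0.8],[0,0,-8.44,0,0,0,0.8]]';python3 -m jog '[[0,0,-8.44,0,0,0,0.8],[0,0,0,0,0,0,0.8]]'
python3 - <<'E'
# drawer-frame TCP targets
from math import *
a=radians(-4.51)
W=lambda x,y:(485.9+cos(a)*x-sin(a)*y,56.8+sin(a)*x+cos(a)*y)
for y in(-40,-28,-9,-7): print(y,W(78,y))
E
python3 to.py 560.5 10.3 145 85.5
```

```text
time: 6.45
tool_pos: [515.1, 287.7, 155.8]
tcp_rot: [179.9, 0.3, 1.1]
ft_force: [0.9, 0.6, -1.7]
finger_gap: 22.9
grip_force: 78.5
time: 6.95
tool_pos: [500.3, 287.6, 184.6]
tcp_rot: [-179.9, 0.3, 35.2]
ft_force: [-0.6, -0.1, -1.8]
finger_gap: 22.4
grip_force: 78.6
time: 7.45
tool_pos: [500.4, 287.5, 184.5]
tcp_rot: [-179.8, 0.2, 77.4]
ft_force: [0.1, -0.4, -1.8]
finger_gap: 22.3
grip_force: 78.6
time: 7.65
tool_pos: [500.4, 287.5, 184.4]
tcp_rot: [-179.8, 0.1, 85.6]
ft_force: [-0.5, -0.0, -2.4]
finger_gap: 22.3
grip_force: 78.6
-40 (560.5131591613798, 10.790474030277132)
-28 (561.4567562345446, 22.75331752852264)
-9 (562.9507849337222, 41.694486400744694)
-7 (563.108051112583, 43.68829365045228)
turn [-0.2  0.1  0.1] shift before turn [-271.8   81.2   39.6] after [-271.7   81.6   39.4] pos [500.4 287.5 184.4] [-1.798e+02  1.000e-01  8.560e+01] gap 22.3 grip 78.6 t 7.65
```

```bash
python3 -m jog '[[0,0,0,-40,12,0,0.8],[0,0,0,-40,12,0,0.8],[0,0,0,-40,12,0,0.8],[0,0,0,-40,12,0,0.8],[0,0,0,-40,12,0,0.8]]'; python3 -m jog '[[0,0,0,-36,11,0,0.8],[0,0,0,-36,11,20,0.8],[0,0,0,0,0,20,0.8],[0,0,0,0,0,0,0.8]]'; python3 to.py 560.5 10.8 118 85.5
python3 - <<'E'
from h import *
s=snap("top"); z=r.sense()["tool_pos"][2]+8+12
c=cv2.cvtColor(s["pixels"],cv2.COLOR_RGB2BGR)[150:300,230:380]
cv2.imwrite("pics/c5.png",cv2.resize(c,None,fx=2.6,fy=2.6,interpolation=cv2.INTER_CUBIC))
q=snap("scene"); d=cv2.cvtColor(q["pixels"],cv2.COLOR_RGB2BGR)[180:330,250:400]
c=np.hstack([cv2.resize(c,None,fx=2.6,fy=2.6,interpolation=cv2.INTER_CUBIC),cv2.resize(d,None,fx=2.6,fy=2.6,interpolation=cv2.INTER_CUBIC)])
cv2.imwrite("pics/c5.png",c)
h=cv2.cvtColor(s["pixels"],cv2.COLOR_RGB2HSV); m=((h[...,0]<14)&(h[...,1]>150)&(h[...,2]>100)); m[:,:255]=0;m[:,370:]=0
v,u=np.nonzero(m); print(u.min(),u.max(),v.min(),v.max(),z)
E
```

```text
time: 8.15
tool_pos: [544.6, 82.0, 184.5]
tcp_rot: [-179.8, 0.1, 85.2]
ft_force: [0.5, 0.3, -1.5]
finger_gap: 22.3
grip_force: 78.7
time: 8.55
tool_pos: [558.5, 8.9, 141.0]
tcp_rot: [-179.4, 0.1, 85.1]
ft_force: [-0.5, -0.5, -2.0]
finger_gap: 22.5
grip_force: 78.7
turn [-0.6  0.1 -0.4] shift before turn [ 2.1  2.1 23. ] after [ 2.1  1.8 23. ] pos [558.5   8.9 141. ] [-1.794e+02  1.000e-01  8.510e+01] gap 22.5 grip 78.7 t 8.55
255 347 221 238 162.71918372997172
```

View pics/c5.png

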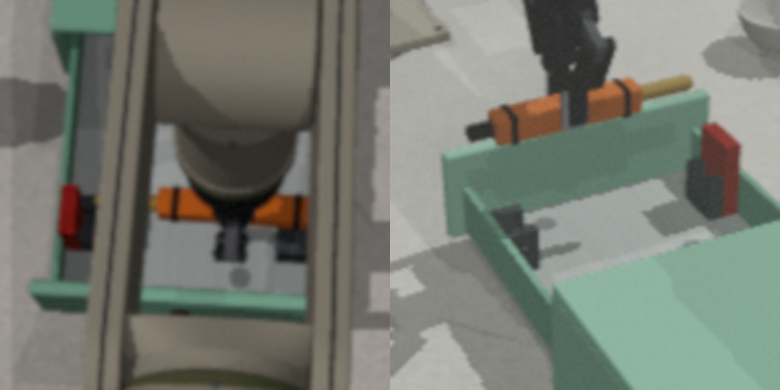

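Rod hangs level above the drawer. In the scene crop the pin end is at (467,131) and the brass tip at (692,80). In the top crop the body's left end is at (158,203).

Run:
```python
from h import *
s=snap("scene");t=snap("top")
a=np.radians(-4.51); o=np.array([485.9,56.8])
D=lambda p:(np.array([[np.cos(a),np.sin(a)],[-np.sin(a),np.cos(a)]])@(p[:2]-o)).round(1)
P=lambda X,Y:(250+(X-390)/2.6,180+Y/2.6)
z=149.3
for n,q in [("pin",(467,131)),("tip",(692,80)),("bodyR",(640,97)),("bodyL",(497,128))]: 
    w=ray(s,*P(*q),z); print(n,w.round(1),D(w))
w=ray(t,230+158/2.6,150+203/2.6,z+6); print("top bodyplus",w.round(1),D(w)); print("tcp",D(r.sense()["tool_pos"]))
```

```text
pin [546.6 -72.7 149.3] [  70.7 -124.3]
tip [565.9 129.3 149.3] [74.1 78.5]
bodyR [569.   75.6 149.3] [81.3 25.3]
bodyL [554.5 -49.9 149.3] [  76.8 -101. ]
top bodyplus [560.3  71.5 155.3] [73.  20.5]
tcp [ 78.8 -40. ]
```

```bash
python3 -m jog '[[-0.5,0,-0.4,0,0,20,0.8],[0,0,0,0,0,25,0.8],[0,0,0,0,0,22,0.8],[0,0,0,0,0,0,0.8]]'; python3 to.py 560.5 10.8 72 85.5
python3 - <<'E'
from h import *
s=snap("scene"); c=cv2.cvtColor(s["pixels"],cv2.COLOR_RGB2BGR)[205:325,265:425]
cv2.imwrite("pics/c6.png",cv2.resize(c,None,fx=5,fy=5,interpolation=cv2.INTER_CUBIC))
E
```

```text
time: 9.15
tool_pos: [558.8, 10.8, 74.7]
tcp_rot: [-180.0, 0.1, 85.9]
ft_force: [-0.6, 0.5, -1.9]
finger_gap: 22.4
grip_force: 78.8
turn [-0.   0.1  0.4] shift before turn [0.1 1.7 2.7] after [0.1 1.7 2.7] pos [558.8  10.8  74.7] [-1.80e+02  1.00e-01  8.59e+01] gap 22.4 grip 78.8 t 9.15
```

View pics/c6.png

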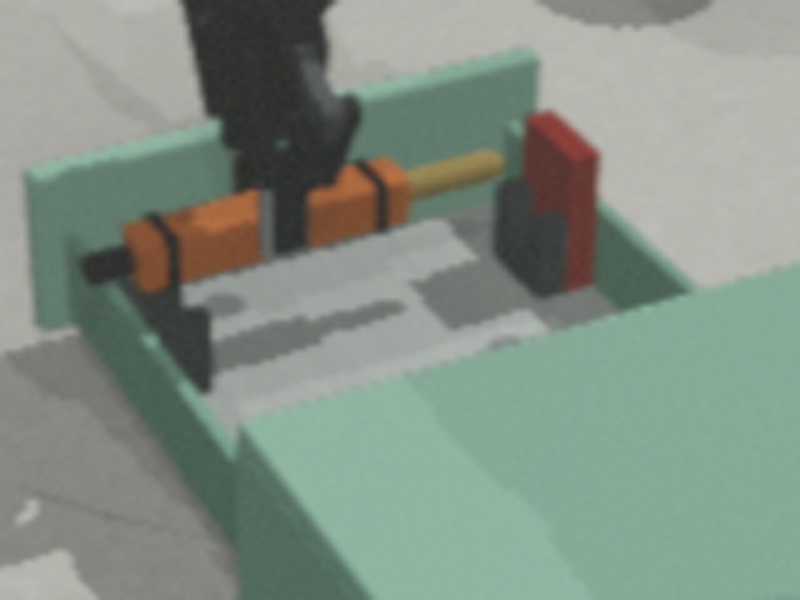

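The crop shows the brass tip (500,160) short of the red plate (525-598,115-160), and the pin (85,265) above the low cup. I'll check the drawer model against this view.

Run:
```python
from h import *
s=snap("scene")
a=np.radians(-4.51)
def W(x,y,z): return np.array([485.9+np.cos(a)*x-np.sin(a)*y,56.8+np.sin(a)*x+np.cos(a)*y,22+z])
C=lambda w:[round(v) for v in ((proj(s,w)[0]-265)*5,(proj(s,w)[1]-205)*5)]
for n,d in [("plate front/in top",(56,95,72)),("plate back/in top",(100,95,72)),("plate back bottom slot",(100,95,40)),("low cheek back in top",(100,-81,40)),("front panel TL back",(14,130,75)),("frontTR",(14,-130,75)),("tip pred",(77,78.5,61)),("cab corner R",(14+221.7,-130,90)),("pin",(77,-125,61))]: print(n,C(W(*d)))
```

```text
plate front/in top [514, 111]
plate back/in top [562, 155]
plate back bottom slot [559, 216]
low cheek back in top [203, 311]
front panel TL back [535, 51]
frontTR [21, 175]
tip pred [504, 161]
cab corner R [224, 417]
pin [85, 269]
```

```bash
python3 -m jog '[[0,0,0.4,0,4.5,6,0.8],[0,0,0,0,0,0,0.8],[0,0,0,8,0,0,0.8],[0,0,0,5,0,0,0.8],[0,0,0,0,0,0,0.8]]';  python3 -m jog '[[0,0,0,4,0,0,0.8],[0,0,0,4,0,0,0.8],[0,0,0,0,0,0,0.8]]';  python3 -m jog '[[0,0,0,4,0,0,0.8],[0,0,0,0,0,0,0.8]]'; python3 to.py 562.9 41.7 40 85.5
```

```text
time: 9.75
tool_pos: [566.5, 23.4, 71.2]
tcp_rot: [179.7, 0.1, 85.5]
ft_force: [-0.0, 0.4, -1.2]
finger_gap: 22.2
grip_force: 78.8
time: 10.05
tool_pos: [567.0, 30.6, 70.9]
tcp_rot: [179.7, 0.1, 85.5]
ft_force: [0.9, -1.9, -1.5]
finger_gap: 22.8
grip_force: 78.8
time: 10.25
tool_pos: [567.2, 34.4, 70.8]
tcp_rot: [179.8, 0.1, 85.5]
ft_force: [0.2, -3.7, -1.7]
finger_gap: 22.7
grip_force: 78.8
turn [ 0.2  0.1 -0. ] shift before turn [ 7.  -5.  30.7] after [ 7.  -4.9 30.8] pos [567.2  34.4  70.8] [1.798e+02 1.000e-01 8.550e+01] gap 22.7 grip 78.8 t 10.25
```

```bash
python3 -m jog '[[0,0,0,4,-1,4,0.8],[0,0,0,4,-0.5,4,0.8],[0,0,0,2.5,0,1,0.8],[0,0,0,0,0,0,0.8]]'; python3 to.py 562.9 41.7 40 85.5
python3 - <<'E'
from h import *
s=snap("scene"); c=cv2.cvtColor(s["pixels"],cv2.COLOR_RGB2BGR)[215:315,275:395]
cv2.imwrite("pics/c7.png",cv2.resize(c,None,fx=6,fy=6,interpolation=cv2.INTER_CUBIC))
E
```

```text
time: 10.65
tool_pos: [566.7, 44.8, 61.5]
tcp_rot: [179.7, 0.2, 85.5]
ft_force: [0.6, -6.7, 0.8]
finger_gap: 22.1
grip_force: 79.1
turn [ 0.3  0.2 -0. ] shift before turn [-3.4 -3.7 21.5] after [-3.4 -3.6 21.5] pos [566.7  44.8  61.5] [179.7   0.2  85.5] gap 22.1 grip 79.1 t 10.65
```

View pics/c7.png

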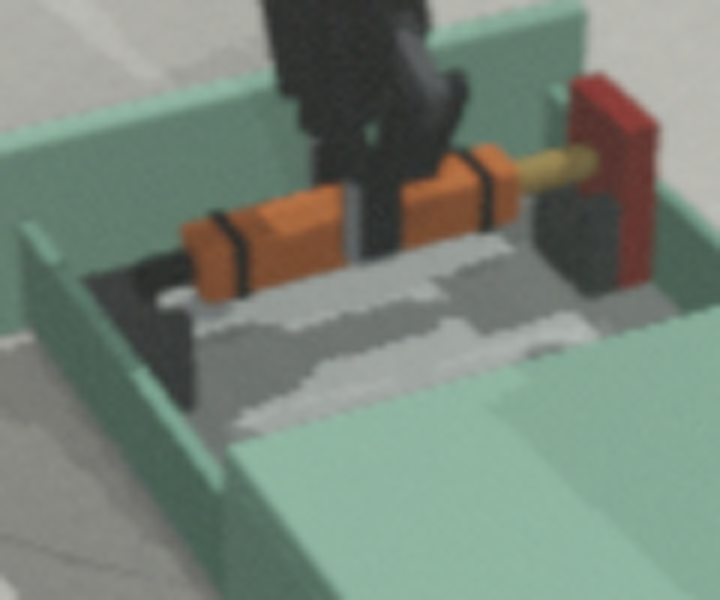

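```bash
python3 -m jog '[[0,0,0,0,0,4,0.8],[0,0,0,0,0,3,0.8],[0,0,0,0,0,0,0.8]]'; python3 -m jog '[[0,0,0,0,0,3,0.8],[0,0,0,0,0,2,0.8],[0,0,0,0,0,0,0.8]]'; python3 to.py 562.9 41.7 40 85.5
```

```text
time: 11.0
tool_pos: [566.7, 44.5, 54.3]
tcp_rot: [179.7, 0.2, 85.5]
ft_force: [-0.3, -7.4, -0.5]
finger_gap: 22.3
grip_force: 79.0
time: 11.3
tool_pos: [566.8, 44.5, 49.5]
tcp_rot: [179.7, 0.2, 85.5]
ft_force: [-0.0, -6.4, -0.4]
finger_gap: 22.5
grip_force: 79.1
turn [ 0.3  0.2 -0. ] shift before turn [-3.1 -3.7  9.5] after [-3.1 -3.6  9.5] pos [566.8  44.5  49.5] [179.7   0.2  85.5] gap 22.5 grip 79.1 t 11.3
```

```bash
python3 -m jog '[[0,0,0,0,0,3,0.8],[0,0,0,0,0,3,0.8],[0,0,0,0,0,0,0.8]]'; python3 -m jog '[[0,0,0,0,0,2,0.8],[0,0,0,0,0,1,0.8],[0,0,0,0,0,0,0.8]]'; python3 to.py 562.9 41.7 40 85.5
```

```text
time: 11.6
tool_pos: [566.7, 44.5, 43.3]
tcp_rot: [179.7, 0.2, 85.5]
ft_force: [1.1, -6.1, -0.8]
finger_gap: 22.4
grip_force: 79.0
time: 11.9
tool_pos: [566.8, 44.5, 40.6]
tcp_rot: [179.7, 0.2, 85.5]
ft_force: [0.0, -7.0, 0.0]
finger_gap: 22.4
grip_force: 79.1
turn [ 0.3  0.2 -0. ] shift before turn [-3.1 -3.7  0.6] after [-3.1 -3.7  0.6] pos [566.8  44.5  40.6] [179.7   0.2  85.5] gap 22.4 grip 79.1 t 11.9
```

```bash
python3 -m jog '[[0,0,0,-2,0,1,0.8],[0,0,0,-1.5,0,0.5,0.8],[0,0,0,0,0,0,0.8]]'; python3 -m jog '[[0,0,0,0,0,0,0.25],[0,0,0,0,0,0,0.1],[0,0,0,0,0,0,0],[0,0,0,0,0,0,0]]'; python3 -m jog '[[0,0,0,0,0,-20,0],[0,0,0,0,0,-35,0],[0,0,0,0,0,-35,0],[0,0,0,0,0,-35,0],[0,0,0,0,0,-35,0]]'
python3 - <<'E'
from h import *
s=snap("scene"); c=cv2.cvtColor(s["pixels"],cv2.COLOR_RGB2BGR)[215:315,275:395]
cv2.imwrite("pics/c8.png",cv2.resize(c,None,fx=6,fy=6,interpolation=cv2.INTER_CUBIC))
E
```

```text
time: 12.2
tool_pos: [566.9, 43.3, 39.8]
tcp_rot: [179.7, -0.0, 85.5]
ft_force: [-0.5, 6.3, 4.8]
finger_gap: 22.2
grip_force: 79.6
time: 12.6
tool_pos: [566.3, 41.4, 39.1]
tcp_rot: [179.8, 0.1, 85.5]
ft_force: [0.2, 0.2, -0.4]
finger_gap: 42.9
grip_force: 0.0
time: 13.1
tool_pos: [565.5, 41.7, 200.6]
tcp_rot: [179.8, 0.1, 85.5]
ft_force: [-0.1, 0.1, -0.7]
finger_gap: 42.8
grip_force: 0.0
```

View pics/c8.png

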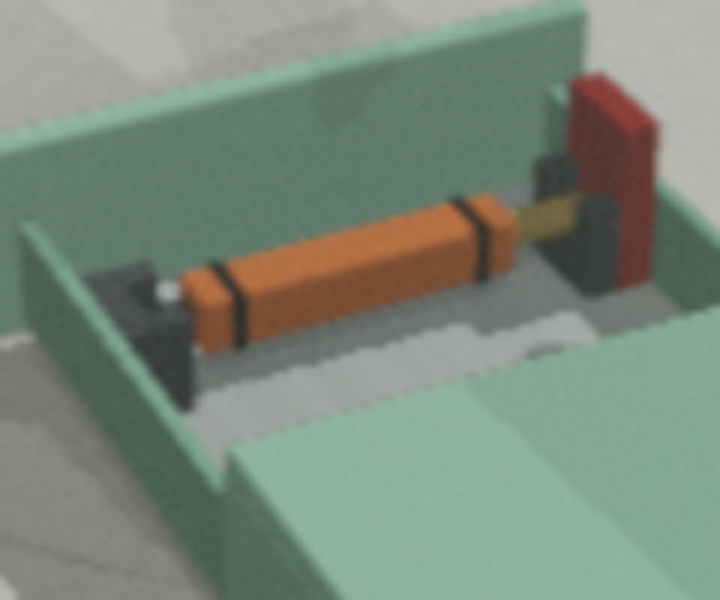

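Rod seated: brass in the tall cup (550,215), pin in the low cup (165,295). Gadgets next; I'll also check whether any has moved since the first picture.

```bash
for i in 1 2; do python3 -m jog '[[0,0,8,0,0,0,-0.1],[0,0,8,0,0,0,-0.1],[0,0,8,0,0,0,-0.1],[0,0,8,0,0,0,-0.1],[0,0,8,0,0,0,-0.1]]' >/dev/null; done; python3 -m jog '[[0,0,7.8,0,0,0,-0.1],[0,0,0,0,0,0,-0.1]]' >/dev/null
cat > chk.py <<'E'
from h import *
s=snap("top"); a=cv2.imread("pics/top0.png"); b=cv2.cvtColor(s["pixels"],cv2.COLOR_RGB2BGR)
for n,(u,v) in dict(can=(443,233),jar=(488,234),spout=(489,283),bottle=(148,270)).items():
    d=np.abs(a[v-24:v+24,u-15:u+15].astype(int)-b[v-24:v+24,u-15:u+15]).max(2); print(n,(d>45).sum())
E
python3 chk.py; python3 to.py 580 -289.6 200 -2.3
```

```text
can 3
jar 108
spout 3
bottle 0
turn [ 0.1 -0.2  0.1] shift before turn [ 2.680e+01  3.305e+02 -1.000e-01] after [ 27.6 330.5  -1. ] pos [565.7  41.7 199. ] [179.9  -0.2  -2.2] gap 47.1 grip 0.0 t 14.4
```

```bash
for i in 1; do python3 -m jog '[[0,0,0,5,41,0,-0.1],[0,0,0,5,41,0,-0.1],[0,0,0,5,41,0,-0.1],[0,0,0,5,41,0,-0.1],[0,0,0,4,41,0,-0.1]]' >/dev/null; done; python3 -m jog '[[0,0,0,3,41,0,-0.1],[0,0,0,0,41,10,-0.1],[0,0,0,0,41,10,-0.1],[0,0,0,0,0,25,-0.1],[0,0,0,0,0,20,-0.1]]';  python3 to.py 580 -289.6 3 -2.3
python3 chk.py
```

```text
time: 15.4
tool_pos: [579.1, -289.0, 133.9]
tcp_rot: [179.9, -0.2, -2.2]
ft_force: [0.1, 0.0, 0.1]
finger_gap: 47.1
grip_force: 0.0
turn [ 0.1 -0.2  0.1] shift before turn [  0.3   0.3 130.9] after [  0.9   0.6 130.9] pos [ 579.1 -289.   133.9] [179.9  -0.2  -2.2] gap 47.1 grip 0.0 t 15.4
can 434
jar 445
spout 589
bottle 0
```

```bash
python3 -m jog '[[0,0,0,0,0,30,-0.1],[0,0,0,0,0,30,-0.1],[0,0,0,0,0,30,-0.1],[0,0,0,0,0,25,-0.1],[0,0,0,0,0,15,-0.1]]'; python3 -m jog '[[0,0,0,0,0,0,0.8],[0,0,0,0,0,0,0.8],[0,0,0,0,0,0,0.8],[0,0,0,0,0,0,0.8]]' 50; python3 -m jog '[[0,0,0,0,0,-20,0.8],[0,0,0,0,0,-35,0.8],[0,0,0,0,0,-35,0.8],[0,0,0,0,0,-35,0.8],[0,0,0,0,0,-35,0.8]]'
python3 - <<'E'
a=-.0787
for y in(-69,-23,23,69): print(y,round(489.7+.9969*160-a*y,1),round(56.5+a*160+.9969*y,1))
E
python3 to.py 644 -25 200 -4.5
```

```text
time: 15.95
tool_pos: [579.1, -286.6, 2.9]
tcp_rot: [179.9, -0.1, -2.1]
ft_force: [0.2, 0.8, -0.7]
finger_gap: 46.7
grip_force: 0.0
time: 16.35
tool_pos: [581.4, -288.1, 7.0]
tcp_rot: [179.8, -0.4, -2.3]
ft_force: [0.6, 0.5, -1.8]
finger_gap: 20.8
grip_force: 52.4
time: 16.85
tool_pos: [579.7, -287.2, 167.7]
tcp_rot: [179.8, -0.3, -2.3]
ft_force: [0.8, -1.1, -1.0]
finger_gap: 21.0
grip_force: 52.4
-69 643.8 -24.9
-23 647.4 21.0
23 651.0 66.8
69 654.6 112.7
turn [ 0.2 -0.3  2.2] shift before turn [  53.8 -264.5  -32.8] after [  43.5 -266.4  -32.3] pos [ 579.7 -287.2  167.7] [179.8  -0.3  -2.3] gap 21.0 grip 52.4 t 16.85
```

```bash
python3 -m jog '[[0,0,2.2,0,0,0,0.8],[0,0,0,9,-42,-5,0.8],[0,0,0,9,-42,-5,0.8],[0,0,0,9,-42,-5,0.8],[0,0,0,8,-42,-5,0.8]]' 60; python3 -m jog '[[0,0,0,8,-42,-5,0.8],[0,0,0,5,-42,-5,0.8],[0,0,0,0,-14,0,0.8],[0,0,0,0,0,0,0.8]]'; python3 to.py 643.8 -24.9 60 -4.5
```

```text
time: 17.35
tool_pos: [628.3, -121.0, 186.4]
tcp_rot: [179.9, -0.4, -4.5]
ft_force: [1.2, -1.5, -0.8]
finger_gap: 20.0
grip_force: 61.3
time: 17.75
tool_pos: [648.7, -23.3, 195.8]
tcp_rot: [179.9, -0.3, -4.3]
ft_force: [0.4, -0.8, -0.7]
finger_gap: 20.4
grip_force: 61.2
turn [ 0.1 -0.3  0.2] shift before turn [ -5.6   1.7 135.7] after [ -4.8   2.  135.8] pos [648.7 -23.3 195.8] [179.9  -0.3  -4.3] gap 20.4 grip 61.2 t 17.75
```

```bash
python3 -m jog '[[0,0,0,-5,2,30,0.8],[0,0,0,0,0,30,0.8],[0,0,0,0,0,30,0.8],[0,0,0,0,0,25,0.8],[0,0,0,0,0,0,0.8]]'; python3 to.py 643.8 -24.9 31 -4.5
```

```text
time: 18.25
tool_pos: [639.9, -29.0, 74.9]
tcp_rot: [179.9, 0.2, -4.6]
ft_force: [-0.6, 0.4, -3.1]
finger_gap: 20.3
grip_force: 61.2
turn [ 0.1  0.2 -0.1] shift before turn [ 3.7 -4.5 43.9] after [ 3.5 -4.4 43.9] pos [639.9 -29.   74.9] [179.9   0.2  -4.6] gap 20.3 grip 61.2 t 18.25
```

```bash
python3 -m jog '[[0,0,0,3.5,-4,15,0.8],[0,0,0,0,0,15,0.8],[0,0,0,0,0,12,0.8],[0,0,0,0,0,2,0.8],[0,0,0,0,0,0,0.8]]'; python3 to.py 643.8 -24.9 31 -4.5
```

```text
time: 18.75
tool_pos: [647.2, -23.9, 35.1]
tcp_rot: [179.9, -0.2, -4.5]
ft_force: [-0.2, 0.9, -2.2]
finger_gap: 20.5
grip_force: 61.3
turn [ 0.1 -0.2 -0. ] shift before turn [-3.3  1.3  4.1] after [-3.3  1.3  4.1] pos [647.2 -23.9  35.1] [179.9  -0.2  -4.5] gap 20.5 grip 61.3 t 18.75
```

```bash
python3 -m jog '[[0,0,0,0,0,2,0.8],[0,0,0,0,0,2,0.8],[0,0,0,0,0,0,0.8]]'; python3 -m jog '[[0,0,0,0,0,0,0.4],[0,0,0,0,0,0,0.25],[0,0,0,0,0,0,0.18],[0,0,0,0,0,0,0.18]]'
```

```text
time: 19.05
tool_pos: [647.8, -23.9, 32.0]
tcp_rot: [179.9, -0.3, -4.5]
ft_force: [-0.5, 0.1, -1.6]
finger_gap: 20.7
grip_force: 61.3
time: 19.45
tool_pos: [647.9, -24.0, 32.1]
tcp_rot: [179.9, -0.3, -4.5]
ft_force: [0.2, -0.7, 0.1]
finger_gap: 34.7
grip_force: 0.0
```

```bash
python3 -m jog '[[0,0,0,0,0,-20,0.1],[0,0,0,0,0,-35,0],[0,0,0,0,0,-35,0],[0,0,0,0,0,-35,0],[0,0,0,0,0,-35,0]]'
python3 - <<'E'
from h import *
s=snap("top"); h=cv2.cvtColor(s["pixels"],cv2.COLOR_RGB2HSV).astype(int)
p=s["pixels"].astype(int)
m=((p[...,0]-p[...,2]>22)&(h[...,2]>110)).astype(np.uint8); b=np.zeros_like(m); b[195:330,455:520]=m[195:330,455:520]
n,l,st,c=cv2.connectedComponentsWithStats(b)
for i in range(1,n):
    if st[i,4]>25:
        P=np.argwhere(l==i)[:,::-1].astype(np.float32); R=cv2.minAreaRect(P); print(st[i],np.round(R[0],1),R[1],R[2])
        for k in cv2.boxPoints(R): print(k.round(1),ray(s,*k,10)[:2].round())
bg=cv2.cvtColor(s["pixels"],cv2.COLOR_RGB2BGR)
c=np.hstack([cv2.resize(bg[195:315,455:515],None,fx=5,fy=5,interpolation=cv2.INTER_CUBIC),cv2.resize(bg[150:270,300:375],None,fx=5,fy=5,interpolation=cv2.INTER_CUBIC)])
cv2.imwrite("pics/c9.png",c)
E
```

```text
time: 19.95
tool_pos: [646.9, -23.5, 193.3]
tcp_rot: [179.9, -0.3, -4.5]
ft_force: [0.1, -0.2, 0.1]
finger_gap: 42.8
grip_force: 0.0
[486 225   7  28 139] [488.9 238.5] (27.432331085205078, 5.884822845458984) 84.80557250976562
[484.7 225.1] [ 597. -391.]
[490.6 224.6] [ 598. -405.]
[493.1 251.9] [ 530. -405.]
[487.2 252.4] [ 529. -391.]
[480 290  10  12  75] [484.6 295.2] (8.236878395080566, 11.178620338439941) 11.309932708740234
[479.4 299.9] [ 416. -362.]
[481.6 288.9] [ 442. -370.]
[489.7 290.5] [ 438. -388.]
[487.5 301.5] [ 412. -381.]
```

View pics/c9.png

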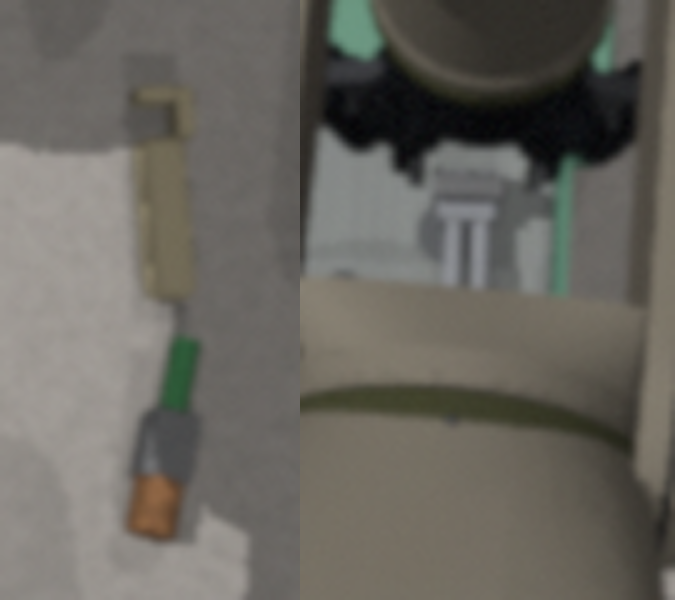

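Jar key unmoved (the difference was shadow) and can opener is in the drawer on the right side. Next the jar key.

```bash
python3 -m jog '[[0,0,-1,-12,42,0,0],[0,0,0,-8,42,0,0],[0,0,0,-8,42,0,0],[0,0,0,-5,42,0,0],[0,0,0,-5,42,0,0]]' >/dev/null; python3 -m jog '[[0,0,0,-3,42,0,-0.1],[0,0,0,0,42,10,-0.1],[0,0,0,0,42,15,-0.1],[0,0,0,0,38,25,-0.1],[0,0,0,0,0,10,-0.1]]' >/dev/null;  python3 to.py 577 -398.1 6 -3.5
```

```text
turn [ 0.1 -0.1 -0.3] shift before turn [ -3.   -0.6 122.9] after [ -2.9  -0.3 122.9] pos [ 579.8 -398.6  128.9] [ 1.799e+02 -1.000e-01 -3.800e+00] gap 47.1 grip 0.0 t 21.0
```

```bash
python3 -m jog '[[0,0,0,-3,0,28,-0.1],[0,0,0,0,0,28,-0.1],[0,0,0,0,0,28,-0.1],[0,0,0,0,0,24,-0.1],[0,0,0,0,0,14,-0.1]]'; python3 -m jog '[[0,0,0,0,0,0,0.8],[0,0,0,0,0,0,0.8],[0,0,0,0,0,0,0.8],[0,0,0,0,0,0,0.8]]' 60; python3 -m jog '[[0,0,0,0,0,-20,0.8],[0,0,0,0,0,-35,0.8],[0,0,0,0,0,-35,0.8],[0,0,0,0,0,-35,0.8],[0,0,0,0,0,-35,0.8]]'
python3 to.py 647.4 21 200 -4.5
```

```text
time: 21.5
tool_pos: [579.1, -392.8, 7.6]
tcp_rot: [180.0, -0.1, -3.5]
ft_force: [-0.3, 0.5, 0.6]
finger_gap: 47.2
grip_force: 0.0
time: 21.9
tool_pos: [581.2, -395.1, 12.4]
tcp_rot: [179.8, -0.4, -3.5]
ft_force: [0.5, -0.7, -0.8]
finger_gap: 21.8
grip_force: 59.9
time: 22.4
tool_pos: [579.6, -394.1, 173.2]
tcp_rot: [179.8, -0.3, -3.5]
ft_force: [-0.0, -0.5, -0.6]
finger_gap: 21.8
grip_force: 59.9
turn [ 0.2 -0.3  1. ] shift before turn [  42.2 -418.4  -27.9] after [  35.  -419.1  -26.8] pos [ 579.6 -394.1  173.2] [179.8  -0.3  -3.5] gap 21.8 grip 59.9 t 22.4
```

```bash
python3 -m jog '[[0,0,1,0,0,-10,0.8],[0,0,0,7,-42,-3,0.8],[0,0,0,7,-42,-3,0.8],[0,0,0,7,-42,-3,0.8],[0,0,0,7,-42,-3,0.8]]' 70 >/dev/null; python3 -m jog '[[0,0,0,7,-42,0,0.8],[0,0,0,0,-42,0,0.8],[0,0,0,0,-42,0,0.8],[0,0,0,0,-42,0,0.8],[0,0,0,0,-42,0,0.8]]' >/dev/null; python3 -m jog '[[0,0,0,0,-42,0,0.8],[0,0,0,0,0,0,0.8]]'; python3 to.py 647.4 21 80 -4.5
```

```text
time: 23.6
tool_pos: [647.2, 27.7, 191.5]
tcp_rot: [180.0, -0.2, -4.3]
ft_force: [0.2, -0.0, -0.1]
finger_gap: 21.5
grip_force: 72.2
turn [ 0.  -0.2  0.2] shift before turn [  0.2   6.6 111.5] after [  0.7   6.6 111.5] pos [647.2  27.7 191.5] [180.   -0.2  -4.3] gap 21.5 grip 72.2 t 23.6
```

```bash
python3 -m jog '[[0,0,0,0,6,28,0.8],[0,0,0,0,0,28,0.8],[0,0,0,0,0,28,0.8],[0,0,0,0,0,28,0.8],[0,0,0,0,0,0,0.8]]'; python3 -m jog '[[0,0,0,0,0,15,0.8],[0,0,0,0,0,15,0.8],[0,0,0,0,0,5,0.8],[0,0,0,0,0,0,0.8],[0,0,0,0,0,0,0.8]]'; python3 to.py 647.4 21 35 -4.5
```

```text
time: 24.1
tool_pos: [643.5, 15.4, 74.1]
tcp_rot: [179.9, 0.3, -4.6]
ft_force: [-0.9, -0.3, -1.5]
finger_gap: 21.5
grip_force: 72.1
time: 24.6
tool_pos: [648.0, 15.7, 45.3]
tcp_rot: [179.9, -0.3, -4.5]
ft_force: [0.7, -0.2, -0.5]
finger_gap: 21.8
grip_force: 72.2
turn [ 0.1 -0.3 -0. ] shift before turn [-1.  -5.3 10.3] after [-1.  -5.3 10.3] pos [648.   15.7  45.3] [179.9  -0.3  -4.5] gap 21.8 grip 72.2 t 24.6
```

```bash
python3 -m jog '[[0,0,0,-1,-5,4,0.8],[0,0,0,0,0,4,0.8],[0,0,0,0,0,2,0.8],[0,0,0,0,0,0,0.8],[0,0,0,0,0,0,0.8]]'; python3 -m jog '[[0,0,0,0,0,0,0.4],[0,0,0,0,0,0,0.25],[0,0,0,0,0,0,0.15],[0,0,0,0,0,0,0.15]]';python3 -m jog '[[0,0,0,0,0,-20,0.1],[0,0,0,0,0,-35,0],[0,0,0,0,0,-35,0],[0,0,0,0,0,-35,0],[0,0,0,0,0,-35,0]]'; python3 to.py 454 -386 200 -13.9; python3 chk.py
```

```text
time: 25.1
tool_pos: [646.9, 20.7, 34.6]
tcp_rot: [179.9, -0.2, -4.5]
ft_force: [-0.6, 0.4, -1.1]
finger_gap: 21.2
grip_force: 72.2
time: 25.5
tool_pos: [647.1, 20.7, 34.8]
tcp_rot: [179.9, -0.3, -4.5]
ft_force: [-0.0, 0.9, 0.4]
finger_gap: 36.4
grip_force: 0.0
time: 26.0
tool_pos: [646.1, 21.2, 196.2]
tcp_rot: [179.9, -0.3, -4.5]
ft_force: [0.4, 0.1, 0.6]
finger_gap: 42.5
grip_force: 0.0
turn [ 0.1 -0.3  9.4] shift before turn [-159.4  421.1   -3.6] after [-88.7 441.4  -3.8] pos [646.1  21.2 196.2] [179.9  -0.3  -4.5] gap 42.5 grip 0.0 t 26.0
can 296
jar 133
spout 1
bottle 0
```

```bash
python3 -m jog '[[0,0,4.7,0,0,0,0],[0,0,4.7,0,0,0,0],[0,0,0,-9,40,0,0],[0,0,0,-9,40,0,0],[0,0,0,-9,40,0,0]]' >/dev/null; python3 -m jog '[[0,0,0,-9,40,0,-0.1],[0,0,0,-9,40,0,-0.1],[0,0,0,-9,40,0,-0.1],[0,0,0,-9,40,0,-0.1],[0,0,0,-9,40,0,-0.1]]' >/dev/null; python3 -m jog '[[0,0,0,-9,40,20,-0.1],[0,0,0,-8,40,20,-0.1],[0,0,0,0,40,20,-0.1],[0,0,0,0,0,10,-0.1]]' ;python3 to.py 454 -386 8 -13.9
```

```text
time: 27.45
tool_pos: [451.6, -388.4, 122.8]
tcp_rot: [179.9, -0.2, -14.2]
ft_force: [-0.1, 0.5, 0.2]
finger_gap: 47.0
grip_force: 0.0
turn [ 0.1 -0.2 -0.3] shift before turn [  1.4  -3.2 114.8] after [  1.7  -2.9 114.8] pos [ 451.6 -388.4  122.8] [179.9  -0.2 -14.2] gap 47.0 grip 0.0 t 27.45
```

```bash
python3 -m jog '[[0,0,0,2,0,28,-0.1],[0,0,0,0,0,28,-0.1],[0,0,0,0,0,28,-0.1],[0,0,0,0,0,20,-0.1],[0,0,0,0,0,14,-0.1]]'; python3 -m jog '[[0,0,0,0,0,0,0.8],[0,0,0,0,0,0,0.8],[0,0,0,0,0,0,0.8],[0,0,0,0,0,0,0.8]]' 50; python3 -m jog '[[0,0,0,0,0,-20,0.8],[0,0,0,0,0,-35,0.8],[0,0,0,0,0,-35,0.8],[0,0,0,0,0,-35,0.8],[0,0,0,0,0,-35,0.8]]'
python3 to.py 651 66.8 200 -4.5
```

```text
time: 27.95
tool_pos: [456.2, -384.2, 4.9]
tcp_rot: [180.0, -0.2, -13.9]
ft_force: [-0.4, 1.3, 0.3]
finger_gap: 47.4
grip_force: 0.0
time: 28.35
tool_pos: [457.6, -386.2, 8.4]
tcp_rot: [179.8, -0.4, -13.9]
ft_force: [-0.7, 0.7, -0.1]
finger_gap: 22.5
grip_force: 51.7
time: 28.85
tool_pos: [456.2, -385.2, 169.4]
tcp_rot: [179.9, -0.3, -13.9]
ft_force: [-0.5, 0.4, -0.7]
finger_gap: 23.0
grip_force: 51.8
turn [ 0.2 -0.3 -9.4] shift before turn [  80.4 -485.5  -31.2] after [ 158.7 -465.9  -30.6] pos [ 456.2 -385.2  169.4] [179.9  -0.3 -13.9] gap 23.0 grip 51.8 t 28.85
```

```bash
python3 -m jog '[[0,0,-4.7,0,0,-15,0.8],[0,0,-4.7,0,0,-15,0.8],[0,0,0,13,-39,0,0.8],[0,0,0,13,-39,0,0.8],[0,0,0,13,-39,0,0.8]]' 60 >/dev/null; python3 -m jog '[[0,0,0,13,-39,0,0.8],[0,0,0,13,-39,0,0.8],[0,0,0,13,-39,0,0.8],[0,0,0,13,-39,0,0.8],[0,0,0,13,-39,0,0.8]]' >/dev/null; python3 -m jog '[[0,0,0,13,-39,0,0.8],[0,0,0,13,-39,0,0.8],[0,0,0,13,-39,0,0.8],[0,0,0,13,-37,0,0.8],[0,0,0,0,0,0,0.8]]'; python3 to.py 651 66.8 75 -4.5
```

```text
time: 30.35
tool_pos: [649.4, 72.2, 197.3]
tcp_rot: [180.0, -0.3, -4.3]
ft_force: [0.6, 0.6, -0.8]
finger_gap: 23.0
grip_force: 61.9
turn [ 0.  -0.3  0.2] shift before turn [  1.2   5.2 122.3] after [  2.    5.2 122.3] pos [649.4  72.2 197.3] [180.   -0.3  -4.3] gap 23.0 grip 61.9 t 30.35
```

```bash
python3 -m jog '[[0,0,0,0,3,28,0.8],[0,0,0,0,0,28,0.8],[0,0,0,0,0,28,0.8],[0,0,0,0,0,28,0.8],[0,0,0,0,0,0,0.8]]'; python3 -m jog '[[0,0,0,0,0,15,0.8],[0,0,0,0,0,15,0.8],[0,0,0,0,0,5,0.8],[0,0,0,0,0,0,0.8],[0,0,0,0,0,0,0.8]]'; python3 to.py 651 66.8 31 -4.5
```

```text
time: 30.85
tool_pos: [645.0, 63.3, 80.0]
tcp_rot: [179.8, 0.2, -4.5]
ft_force: [-1.3, -0.4, -0.9]
finger_gap: 22.7
grip_force: 61.9
time: 31.35
tool_pos: [649.0, 63.9, 50.1]
tcp_rot: [179.9, -0.3, -4.5]
ft_force: [1.3, 0.1, -0.1]
finger_gap: 22.8
grip_force: 61.9
turn [ 0.1 -0.3 -0. ] shift before turn [ 1.7 -3.1 19.1] after [ 1.7 -3.  19.1] pos [649.   63.9  50.1] [179.9  -0.3  -4.5] gap 22.8 grip 61.9 t 31.35
```

```bash
python3 -m jog '[[0,0,0,1,-3,9,0.8],[0,0,0,0,0,6,0.8],[0,0,0,0,0,4,0.8],[0,0,0,0,0,0,0.8],[0,0,0,0,0,0,0.8]]'; python3 -m jog '[[0,0,0,0,0,0,0.4],[0,0,0,0,0,0,0.25],[0,0,0,0,0,0,0.15],[0,0,0,0,0,0,0.15]]';python3 -m jog '[[0,0,0,0,0,-20,0.1],[0,0,0,0,0,-35,0],[0,0,0,0,0,-35,0],[0,0,0,0,0,-35,0],[0,0,0,0,0,-35,0]]'; python3 to.py 501.5 419.1 200 -7.2; python3 chk.py; python3 -c "from h import *; print(r.sense()['joint_pos'].round(1))"
```

```text
time: 31.85
tool_pos: [649.8, 66.7, 30.4]
tcp_rot: [179.9, -0.2, -4.5]
ft_force: [-0.5, -0.5, -1.2]
finger_gap: 22.7
grip_force: 62.1
time: 32.25
tool_pos: [650.1, 66.7, 30.8]
tcp_rot: [179.9, -0.3, -4.5]
ft_force: [0.1, -0.1, -0.2]
finger_gap: 36.3
grip_force: 0.0
time: 32.75
tool_pos: [649.1, 67.1, 192.1]
tcp_rot: [179.9, -0.3, -4.5]
ft_force: [0.1, -0.1, 0.2]
finger_gap: 42.5
grip_force: 0.0
turn [ 0.1 -0.3  2.7] shift before turn [-174.9 -339.2   -9.4] after [-190.6 -330.7   -7.9] pos [649.1  67.1 192.1] [179.9  -0.3  -4.5] gap 42.5 grip 0.0 t 32.75
can 323
jar 118
spout 110
bottle 0
[ 1.5 16.1 78.7 -0.2 84.4 96. ]
```

```bash
python3 -m jog '[[0,0,2.7,0,0,-8,0],[0,0,0,-24,-41,0,0],[0,0,0,-24,-41,0,0],[0,0,0,-24,-41,0,0],[0,0,0,-24,-41,0,0]]' >/dev/null; python3 -m jog '[[0,0,0,-24,-41,0,0],[0,0,0,-24,-41,0,0],[0,0,0,-24,-41,0,0],[0,0,0,-22,-43,10,-0.1],[0,0,0,0,0,10,-0.1]]' >/dev/null; python3 -m jog '[[0,0,0,0,0,25,-0.1],[0,0,0,0,0,25,-0.1],[0,0,0,0,0,0,-0.1]]'; python3 chk.py; python3 to.py 501.5 419.1 6 -7.2
```

```text
time: 34.1
tool_pos: [500.1, 416.3, 122.1]
tcp_rot: [179.6, 0.1, -7.2]
ft_force: [-0.2, 0.2, -0.8]
finger_gap: 47.2
grip_force: 0.0
can 535
jar 234
spout 551
bottle 576
turn [ 0.3 -0.  -0. ] shift before turn [-1.000e-01 -2.900e+00  1.186e+02] after [  0.   -2.2 118.6] pos [501.2 416.9 124.6] [179.7  -0.   -7.2] gap 46.9 grip 0.0 t 34.15
```

```bash
python3 -m jog '[[0,0,0,0,-2,28,-0.1],[0,0,0,0,-2,28,-0.1],[0,0,0,0,0,28,-0.1],[0,0,0,0,0,20,-0.1],[0,0,0,0,0,14,-0.1]]'; python3 -m jog '[[0,0,0,0,0,0,0.8],[0,0,0,0,0,0,0.8],[0,0,0,0,0,0,0.8],[0,0,0,0,0,0,0.8]]' 60; python3 -m jog '[[0,0,0,0,0,-20,0.8],[0,0,0,0,0,-35,0.8],[0,0,0,0,0,-35,0.8],[0,0,0,0,0,-35,0.8],[0,0,0,0,0,-35,0.8]]'
python3 to.py 654.6 112.7 200 -4.5
```

```text
time: 34.65
tool_pos: [504.1, 421.8, 9.1]
tcp_rot: [179.9, -0.3, -7.3]
ft_force: [-0.5, -0.3, -0.2]
finger_gap: 46.8
grip_force: 0.0
time: 35.05
tool_pos: [504.5, 422.6, 10.7]
tcp_rot: [180.0, -0.4, -7.2]
ft_force: [-0.1, -0.2, -0.3]
finger_gap: 17.8
grip_force: 59.3
time: 35.55
tool_pos: [503.0, 422.5, 171.5]
tcp_rot: [179.9, -0.3, -7.2]
ft_force: [0.6, 0.0, -1.3]
finger_gap: 18.4
grip_force: 59.3
turn [ 0.1 -0.3 -2.7] shift before turn [189.5 288.3 -27.2] after [175.5 296.9 -28.5] pos [503.  422.5 171.5] [179.9  -0.3  -7.2] gap 18.4 grip 59.3 t 35.55
```

```bash
python3 -m jog '[[0,0,-2.7,0,0,-30,0.8],[0,0,0,22,37,0,0.8],[0,0,0,22,37,0,0.8],[0,0,0,22,37,0,0.8],[0,0,0,22,37,0,0.8]]' 70 >/dev/null; python3 -m jog '[[0,0,0,22,37,0,0.8],[0,0,0,22,37,0,0.8],[0,0,0,22,37,0,0.8],[0,0,0,21,37,0,0.8],[0,0,0,0,0,0,0.8]]'; python3 to.py 654.6 112.7 75 -4.5
```

```text
time: 36.55
tool_pos: [655.8, 108.0, 201.3]
tcp_rot: [179.8, -0.4, -4.8]
ft_force: [0.4, 0.1, -1.3]
finger_gap: 17.2
grip_force: 72.6
turn [ 0.2 -0.4 -0.3] shift before turn [ -2.5  -5.1 126.3] after [ -1.6  -4.6 126.3] pos [655.8 108.  201.3] [179.8  -0.4  -4.8] gap 17.2 grip 72.6 t 36.55
```

```bash
python3 -m jog '[[0,0,0,0,-4,28,0.8],[0,0,0,0,0,28,0.8],[0,0,0,0,0,28,0.8],[0,0,0,0,0,28,0.8],[0,0,0,0,0,0,0.8]]' >/dev/null; python3 -m jog '[[0,0,0,0,0,15,0.8],[0,0,0,0,0,15,0.8],[0,0,0,0,0,5,0.8],[0,0,0,0,0,0,0.8],[0,0,0,0,0,0,0.8]]'; python3 to.py 654.6 112.7 33 -4.5
```

```text
time: 37.55
tool_pos: [655.1, 117.2, 54.0]
tcp_rot: [179.9, -0.3, -4.5]
ft_force: [-0.2, 0.3, -0.7]
finger_gap: 17.2
grip_force: 72.6
turn [ 0.1 -0.3 -0. ] shift before turn [-0.3  4.5 21. ] after [-0.2  4.5 21. ] pos [655.1 117.2  54. ] [179.9  -0.3  -4.5] gap 17.2 grip 72.6 t 37.55
```

```bash
python3 -m jog '[[0,0,0,0,5,9,0.8],[0,0,0,0,0,7,0.8],[0,0,0,0,0,5,0.8],[0,0,0,0,0,0,0.8],[0,0,0,0,0,0,0.8]]'; python3 -m jog '[[0,0,0,0,0,0,0.5],[0,0,0,0,0,0,0.35],[0,0,0,0,0,0,0.28],[0,0,0,0,0,0,0.28]]';python3 -m jog '[[0,0,0,0,0,-20,0.28],[0,0,0,0,0,-35,0.28],[0,0,0,0,0,-35,0.28],[0,0,0,0,0,-35,0.28],[0,0,0,0,0,-35,0.28]]';  python3 -m jog '[[0,0,0,-20,-45,0,1],[0,0,0,-30,-45,0,1],[0,0,0,-30,-45,0,1],[0,0,0,-30,-45,0,1],[0,0,0,-30,-45,0,1]]'
python3 - <<'E'
from h import *
a=cv2.cvtColor(snap("top")["pixels"],cv2.COLOR_RGB2BGR)[150:300,230:380]; b=cv2.cvtColor(snap("scene")["pixels"],cv2.COLOR_RGB2BGR)[200:350,260:410]
cv2.imwrite("pics/c10.png",np.hstack([cv2.resize(x,(400,400),interpolation=cv2.INTER_CUBIC) for x in(a,b)]))
E
```

```text
time: 38.05
tool_pos: [655.0, 112.0, 32.7]
tcp_rot: [179.9, -0.3, -4.5]
ft_force: [1.0, -1.9, 1.8]
finger_gap: 17.6
grip_force: 72.9
time: 38.45
tool_pos: [654.3, 112.2, 32.3]
tcp_rot: [179.9, -0.2, -4.5]
ft_force: [-0.4, -0.5, 0.6]
finger_gap: 30.6
grip_force: 0.0
time: 38.95
tool_pos: [653.5, 112.5, 193.8]
tcp_rot: [179.9, -0.2, -4.5]
ft_force: [1.1, 0.3, 0.7]
finger_gap: 31.0
grip_force: 0.0
time: 39.45
tool_pos: [538.8, 335.1, 191.6]
tcp_rot: [179.9, -0.3, -4.5]
ft_force: [0.8, -0.1, -0.6]
finger_gap: 0.1
grip_force: 0.0
```

View pics/c10.png

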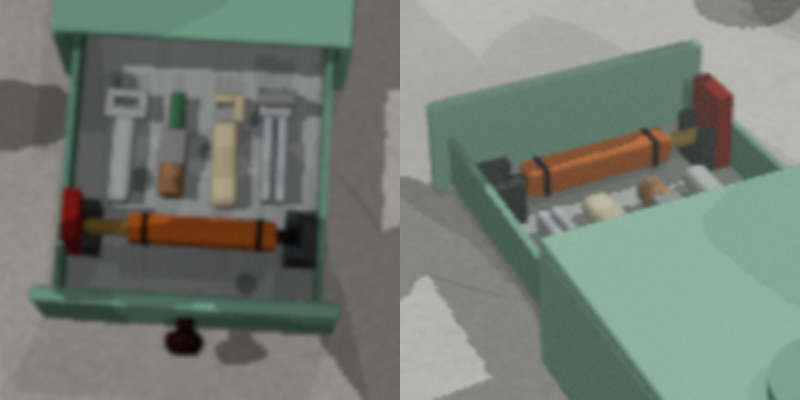

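Top view shows all four gadgets lying flat behind the seated rod: bottle opener (122,140), spout (172,150), jar key (225,150) and can opener (275,150). Now shut the drawer by pushing on the panel above the knob.

```bash
python3 -m jog '[[0,0,0,-20,44,0,1],[0,0,0,-20,44,0,1],[0,0,0,-20,44,0,1],[0,0,0,-10,44,0,1],[0,0,0,0,44,0,1]]' >/dev/null; python3 -m jog '[[0,0,0,0,44,0,1],[0,0,0,0,0,0,1]]'; python3 to.py 450 59.4 81 -4.5
```

```text
time: 40.25
tool_pos: [449.2, 71.1, 192.0]
tcp_rot: [179.8, -0.3, -4.8]
ft_force: [0.2, 0.4, -0.5]
finger_gap: 0.2
grip_force: 0.0
turn [ 0.2 -0.3 -0.3] shift before turn [  1.3  11.1 111. ] after [  1.8  11.6 111. ] pos [449.2  71.1 192. ] [179.8  -0.3  -4.8] gap 0.2 grip 0.0 t 40.25
```

```bash
python3 -m jog '[[0,0,-0.3,0,11,28,1],[0,0,0,0,0,28,1],[0,0,0,0,0,28,1],[0,0,0,0,0,20,1],[0,0,0,0,0,0,1]]'; python3 to.py 470 58 83 -4.5
```

```text
time: 40.75
tool_pos: [446.4, 64.6, 84.6]
tcp_rot: [179.8, 0.1, -4.2]
ft_force: [-0.6, -0.7, -0.3]
finger_gap: 0.3
grip_force: 0.0
turn [0.2 0.1 0.3] shift before turn [24.   4.9  1.6] after [24.1  4.8  1.6] pos [446.4  64.6  84.6] [ 1.798e+02  1.000e-01 -4.200e+00] gap 0.3 grip 0.0 t 40.75
```

```bash
python3 -m jog '[[0,0,0.3,5,4.5,0.6,1],[0,0,0,5,0,0,1],[0,0,0,5,0,0,1],[0,0,0,5,0,0,1],[0,0,0,5,0,0,1]]'; for i in 1 2 3 4; do python3 -m jog '[[0,0,0,5,0,0,1],[0,0,0,5,0,0,1],[0,0,0,5,0,0,1],[0,0,0,5,0,0,1],[0,0,0,5,0,0,1]]'; done; python3 to.py 700 39.9 83 -4.5
```

```text
time: 41.25
tool_pos: [474.5, 58.3, 87.9]
tcp_rot: [179.9, -0.3, -4.5]
ft_force: [-0.3, -0.1, 0.7]
finger_gap: -0.5
grip_force: 0.0
time: 41.75
tool_pos: [498.6, 56.3, 87.2]
tcp_rot: [179.9, -0.2, -4.5]
ft_force: [-1.8, 1.2, 0.2]
finger_gap: 0.0
grip_force: 0.9
time: 42.25
tool_pos: [523.6, 54.3, 87.3]
tcp_rot: [179.9, -0.2, -4.5]
ft_force: [-1.4, 1.4, -1.2]
finger_gap: -0.1
grip_force: 0.9
time: 42.75
tool_pos: [548.6, 52.3, 87.5]
tcp_rot: [179.9, -0.2, -4.5]
ft_force: [-1.4, 0.9, -1.0]
finger_gap: -0.1
grip_force: 0.9
time: 43.25
tool_pos: [573.6, 50.3, 87.6]
tcp_rot: [179.9, -0.2, -4.5]
ft_force: [-1.3, 0.3, -1.3]
finger_gap: -0.0
grip_force: 0.9
turn [ 0.1 -0.2 -0. ] shift before turn [126.8   0.4   5.2] after [126.8   0.5   4.6] pos [573.6  50.3  87.6] [179.9  -0.2  -4.5] gap -0.0 grip 0.9 t 43.25
```

```bash
python3 -m jog '[[0,0,0,5,0,0.6,1],[0,0,0,5,0,0.6,1],[0,0,0,5,0,0.6,1],[0,0,0,5,0,0.6,1],[0,0,0,5,0,0.6,1]]'; for i in 1 2 3; do python3 -m jog '[[0,0,0,5,0,0,1],[0,0,0,5,0,0,1],[0,0,0,5,0,0,1],[0,0,0,5,0,0,1],[0,0,0,5,0,0,1]]'; done; python3 to.py 700 39.9 83 -4.5
```

```text
time: 43.75
tool_pos: [598.6, 48.4, 84.8]
tcp_rot: [179.9, -0.3, -4.5]
ft_force: [-1.7, -0.4, 1.2]
finger_gap: -0.1
grip_force: 0.9
time: 44.25
tool_pos: [623.4, 46.5, 84.8]
tcp_rot: [179.9, -0.2, -4.5]
ft_force: [-1.5, 1.5, -0.6]
finger_gap: 0.0
grip_force: 0.9
time: 44.75
tool_pos: [648.3, 44.4, 84.9]
tcp_rot: [179.9, -0.2, -4.5]
ft_force: [-2.0, 0.5, -2.4]
finger_gap: -0.2
grip_force: 0.9
time: 45.25
tool_pos: [673.3, 42.4, 85.1]
tcp_rot: [179.9, -0.2, -4.5]
ft_force: [-1.9, -0.2, -1.5]
finger_gap: -0.1
grip_force: 0.9
turn [ 0.1 -0.2 -0. ] shift before turn [26.8  0.4  2.2] after [26.8  0.4  2.1] pos [673.3  42.4  85.1] [179.9  -0.2  -4.5] gap -0.1 grip 0.9 t 45.25
```

```bash
python3 -m jog '[[0,0,0,3,0,0,1],[0,0,0,3,0,0,1],[0,0,0,3,0,0,1],[0,0,0,3,0,0,1]]'; python3 -m jog '[[0,0,0,2,0,0,1],[0,0,0,2,0,0,1]]';python3 -m jog '[[0,0,0,2,0,0,1],[0,0,0,2,0,0,1]]'
```

```text
time: 45.65
tool_pos: [685.1, 41.5, 85.3]
tcp_rot: [179.9, -0.3, -4.5]
ft_force: [-1.4, -0.1, 0.1]
finger_gap: 0.2
grip_force: 0.8
time: 45.85
tool_pos: [688.8, 41.2, 85.3]
tcp_rot: [179.9, -0.2, -4.5]
ft_force: [-6.8, 0.4, 3.4]
finger_gap: -0.2
grip_force: 3.9
time: 46.05
tool_pos: [692.2, 40.9, 85.3]
tcp_rot: [179.9, -0.2, -4.5]
ft_force: [-4.9, -0.6, 2.6]
finger_gap: 0.2
grip_force: 2.6
```

```bash
for i in 1 2 3; do python3 -m jog '[[0,0,0,1.5,0,0,1],[0,0,0,0,0,0,1]]' | grep -E "tool_pos|ft_f"; done
```

```text
tool_pos: [694.9, 40.8, 85.4]
ft_force: [-0.9, -0.6, -0.0]
tool_pos: [696.4, 40.7, 85.5]
ft_force: [-0.3, -0.5, -0.2]
tool_pos: [697.7, 40.6, 85.4]
ft_force: [-0.2, 0.0, -0.6]
```

Catch has drawn it in (force gone). I'll press on a little to confirm the stop, then back off.

```bash
for i in 1 2; do python3 -m jog '[[0,0,0,1.5,0,0,1],[0,0,0,0,0,0,1]]' | grep -E "tool_pos|ft_f"; done;  python3 -m jog '[[0,0,0,-10,0,0,1],[0,0,0,-30,0,0,1],[0,0,0,-30,0,-20,1],[0,0,0,-30,0,-30,1],[0,0,0,-30,-40,-30,1]]' ; python3 -m jog '[[0,0,0,-30,-45,0,1],[0,0,0,-30,-45,0,1],[0,0,0,0,-45,0,1],[0,0,0,0,-45,0,1],[0,0,0,0,-45,0,1]]'; python3 -m jog '[[0,0,0,0,0,0,1],[0,0,0,0,0,0,1]]' >/dev/null
python3 - <<'E'
from h import *
s=snap("top","pics/top9.png"); a=snap("scene","pics/scene9.png")
im=[cv2.imread(f"pics/{n}9.png") for n in("top","scene")]
cv2.imwrite("pics/c11.png",np.hstack([cv2.resize(x,(400,300)) for x in im]))
P=lambda x,y,z:(489.7+.9969*x+.0787*y,56.5-.0787*x+.9969*y,22+z)
b=im[0][90:240,230:380]; cv2.imwrite("pics/c12.png",np.hstack([cv2.resize(b,(400,400),interpolation=cv2.INTER_CUBIC),np.vstack([cv2.resize(im[1],(400,300)),np.zeros((100,400,3),np.uint8)])]))
E
```

```text
tool_pos: [698.5, 40.5, 85.2]
ft_force: [-4.4, 0.1, 3.0]
tool_pos: [698.6, 40.6, 85.2]
ft_force: [-12.4, 1.4, 7.5]
time: 47.55
tool_pos: [576.4, 82.0, 161.1]
tcp_rot: [179.8, -0.3, -4.7]
ft_force: [1.1, 1.8, -0.2]
finger_gap: 0.1
grip_force: 0.0
time: 48.05
tool_pos: [539.4, 308.5, 160.2]
tcp_rot: [179.9, -0.3, -4.5]
ft_force: [0.0, -0.5, 0.4]
finger_gap: -0.1
grip_force: 0.0
```

View pics/c12.png

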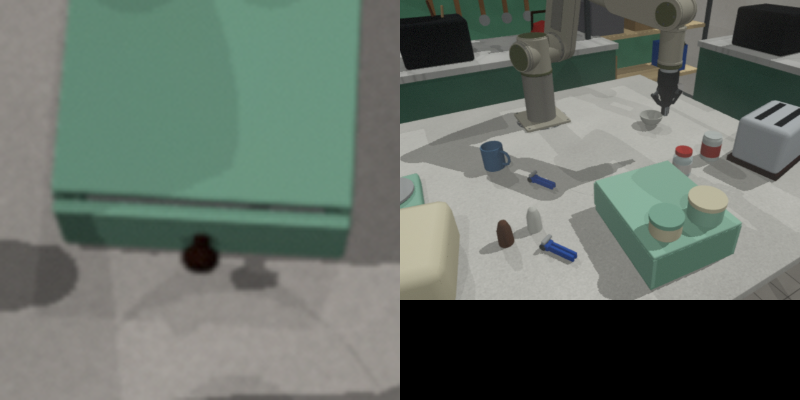

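Drawer shut: it reached a hard stop at 12 N after the click, and in the crop the panel meets the cabinet (200,205). The bystanders are standing and the arm is clear.

```bash
python3 -c "from bench import r; print(r.hand_in())"
```

```text
the job is handed in; nothing more can be done
None
```

The job is handed in with no verdict returned: the rod is sprung between its cups, the can opener, jar key, pour spout and bottle opener lie behind it, and the drawer is pushed home past its click to a hard stop with the bystanders standing.

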